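Hang the glaze paddles to drip dry

TASK

Get the drying rack ready and hang up the washed glaze paddles: first, before anything hangs on it, turn the empty rack by its blue tab until its spout points at the red spot. Then hang every paddle that lies on the table in the rack, T-bar resting across both rails and blade hanging straight down between them, and see that the blue catch cup stands upright on the middle of the red spot under the spout (the cup may be set there at any time). Leave the other pots and tools on the table where they are, and the rack still pointing at the spot.

Things in the scene. Friction and masses are not known exactly. Their poses are not given: they have to be found in the camera images.
- rack (a joint): Drying rack (white drip tray, two steel rails above it, blue tab in the middle) turning about the stand's upright axis. 0 = spout points along the red line at the red spot; grows as the rack turns clockwise seen from above (rad), stops at -1.8 and 1.8. Turns against light friction (0.15 N m), stays where left. Tray 270 x 94 mm, 48 to 64 mm above the table
- rack_mid (a point): Point on the turning axis, 172 mm above the table, at the height of a hanging paddle's T-bar axis. x runs along the rails towards the spout, y across, z up. The two round rails (8 mm thick) lie at y = -22 and +22 mm: 36 mm clear between, 52 mm over the outsides, tops 12 mm below this point; they end at x = -128 and +128 mm
- rack_tab (a point): Centre of the top of the blue grip tab, 212 mm above the table on the turning axis; the tab is 24 mm along the rails, 30 mm across them, and stands 52 mm above the rails' tops. Same axes as rack_mid
- bay1 (a point): Middle of one of the rack's four bays, -97 mm along the rails from rack_mid, same height and axes; a T-bar resting in the bay has its axis at this height. The bay is 54 mm long in clear, between upright cross plates (4 mm thick, at most 52 mm wide, tops 8 mm above this point) or the tab
- bay2 (a point): Middle of one of the rack's four bays, -39 mm along the rails from rack_mid, same height and axes; a T-bar resting in the bay has its axis at this height. The bay is 54 mm long in clear, between upright cross plates (4 mm thick, at most 52 mm wide, tops 8 mm above this point) or the tab
- bay3 (a point): Middle of one of the rack's four bays, +39 mm along the rails from rack_mid, same height and axes; a T-bar resting in the bay has its axis at this height. The bay is 54 mm long in clear, between upright cross plates (4 mm thick, at most 52 mm wide, tops 8 mm above this point) or the tab
- bay4 (a point): Middle of one of the rack's four bays, +97 mm along the rails from rack_mid, same height and axes; a T-bar resting in the bay has its axis at this height. The bay is 54 mm long in clear, between upright cross plates (4 mm thick, at most 52 mm wide, tops 8 mm above this point) or the tab
- spout_tip (a point): Underside middle of the open end of the tray's white spout, 192 mm from the turning axis, 20 mm wide, 48 to 58 mm above the table
- spot (a point): Centre, on the table top, of the flat painted red spot, 74 mm across, 215 mm from the turning axis; a red painted line leads to it from the stand. Its x axis points from the stand's axis outwards through the spot
- cup: Small blue ceramic catch cup, 56 mm wide at the rim, 42 mm tall, wall 4 mm, about 0.13 kg; origin at the centre of its underside, z up; it passes under the spout with 6 mm to spare
- paddle1: Glaze paddle, green blade, black rubber edge, 0.28 kg, may be absent; lies flat, T-bar axis at 12 mm. Origin mid T-bar on its axis; x along the shaft to the blade, y along the bar. Bar 24 mm thick, 58 long, 64 over the 8 mm steel studs in its ends. Shaft 13 mm; blade 26 wide, 12 thick; edge 24 thick, ends at 112 mm. Centre of mass about 60 mm out. Held by the studs it swings down when the grip is eased to about 10 N
- paddle2: Glaze paddle, orange blade, black rubber edge, 0.28 kg, may be absent; lies flat, T-bar axis at 12 mm. Origin mid T-bar on its axis; x along the shaft to the blade, y along the bar. Bar 24 mm thick, 58 long, 64 over the 8 mm steel studs in its ends. Shaft 13 mm; blade 26 wide, 12 thick; edge 24 thick, ends at 112 mm. Centre of mass about 60 mm out. Held by the studs it swings down when the grip is eased to about 10 N
- paddle3: Glaze paddle, blue blade, black rubber edge, 0.28 kg, may be absent; lies flat, T-bar axis at 12 mm. Origin mid T-bar on its axis; x along the shaft to the blade, y along the bar. Bar 24 mm thick, 58 long, 64 over the 8 mm steel studs in its ends. Shaft 13 mm; blade 26 wide, 12 thick; edge 24 thick, ends at 112 mm. Centre of mass about 60 mm out. Held by the studs it swings down when the grip is eased to about 10 N
- paddle4: Glaze paddle, yellow blade, black rubber edge, 0.28 kg, may be absent; lies flat, T-bar axis at 12 mm. Origin mid T-bar on its axis; x along the shaft to the blade, y along the bar. Bar 24 mm thick, 58 long, 64 over the 8 mm steel studs in its ends. Shaft 13 mm; blade 26 wide, 12 thick; edge 24 thick, ends at 112 mm. Centre of mass about 60 mm out. Held by the studs it swings down when the grip is eased to about 10 N
- mug_green: Green mug, 80 mm wide, 95 mm tall, a bystander; origin at the centre of its underside
- pot_lidded: Lidded terracotta pot, 104 mm wide, 108 mm tall, a bystander; origin at the centre of its underside
- rib: Dark wooden rib, 90 x 50 x 9 mm, flat on the table, a bystander; origin at the centre of its underside
- dish_white: White dish, 90 mm wide, 35 mm tall, a bystander; origin at the centre of its underside

How it is judged:
By the outcome, as a careful person would: the job done as asked, in the order asked, and still so for the second after the job is handed in, with the robot touching nothing.
Of paddle1, paddle2, paddle3, paddle4 only 3 to 4 are there at a start; the rules pass over those that are not, and their reading is None.
At some moment in a run one of cup, paddle1, paddle2, paddle3, paddle4 may be knocked a few centimetres aside while the robot is not near it.
Once in a run the grip may slacken for a moment while it holds something.
It also fails if it takes over 210 s, if anything falls off the work surface, if the arm or the gripper's body presses on something with over 40 N, if the wrist force passes 120 N, or if a joint passes its speed limit or range.

ROBOT

A 7-joint arm with a two-finger parallel gripper is mounted at the origin on the work surface. World frame = base frame: x ahead of the robot, y to its left, z up, the work surface at z = 0. Lengths are in m, angles in rad, forces in N, time in s.
With the tool pointing down it reaches from about 0.35 to 0.9 m from the base axis. Payload 7.2 kg.
Tool frame: the origin (TCP) lies between the finger pads; the fingertips stand robot.nose_length ahead of it and the grasp point (between the pads) lies 6 mm ahead of it (robot.nose_length is the distance from the TCP to the fingertips, in m); z points along the fingers, y is the line along which they close (so a half turn about z gives the same grasp; the last joint's range is limited). The gripper opens to 85 mm and grips with 20 to 120 N. Pads are 22 mm wide; open, the fingers measure 114 mm over their backs; the gripper's body (76 mm by 85 mm) begins 54 mm behind the grasp point. The pads swing forward as they close: fully open they stand 13 mm farther back than shut.
Start: joints at [1.077, 0.411, -0.013, 1.596, 0.006, 1.134, -0.082], TCP at [0.258, -0.569, 0.256] pointing down, gripper open.
Joint ranges: [-2.95, 2.95], [-0.29, 1.99], [-1.47, 1.44], [0.14, 2.54], [-1.03, 4.17], [0.13, 1.85], [-2.86, 2.86]. Speed limits (rad/s): [2.39, 2.39, 3.01, 3.01, 3.14, 3.14, 3.14].

INTERFACE

Orientations are given as a unit quaternion [w, x, y, z].
In Python, from plant import robot gives the robot as it stands. The module is installed in compiled form; this text tells all that it offers.
- The arm moves only by the shell command python3 -m jog 'ROWS' [FORCE]. ROWS is JSON, a list of rows, each a list of 7 numbers: the shift along the tool's x, y, z in units of 25 mm (1.0 is 25 mm), then the turn, a rotation vector about the tool's x, y, z in units of 6 degrees (1.0 is 6 degrees), then the finger opening in mm, from 0 to 85.4. A call has 1 to 10 rows; each row shifts and turns the commanded pose from where the row before left it, along the tool's axes as they then stand; what a row does not reach is not made up. A row lasts 1/10 s, in which the tool goes at most 50 mm and 8.59 degrees, less where a joint would pass 70% of its speed; a pose out of reach is approached as far as the arm can. A call is refused whole if a number of a shift passes 1 or a number of a turn 1, either way. A call with a gripper value outside its range is refused whole. The fingers move at their own pace and stop on an object; FORCE is the grip in N (left out, the last holds). Time passes only in rows, so rows that do not move let the fingers close. It gives the time, the measured TCP pose, the force, the opening and the grip force at its end, in the units of the state.
- robot.read_state(): the state, without advancing time (a new reading comes with each control period).
- robot.camera(name): name is "scene" or "side" or "wrist"; returns a dict with "img" (420x560x3 uint8, blue, green, red), "fx", "fy", "cx", "cy" (pixels), "T" (4x4, takes a point from camera to world coordinates); the wrist camera has in their place "mount" (4x4, takes a point from camera to tool coordinates, whose origin is the TCP and whose axes are the flange's). Camera axes: x right, y up, looking along -z (the intrinsics and any distortion apply to the point x, -y, -z); pixel columns grow to the right and rows downward; lengths in m; the calibration is good to about 2 mm. The wrist camera is an equidistant fisheye: a pixel r from the principal point sees the ray r / f radians off the axis. A picture is of the moment at which its call begins: read the wrist's pose just before it. There is no depth.
- robot.hand_in(): hands the job in; it is judged then, once.
The state is a dict: "time": time; "joint_pos": joint angles; "joint_vel": joint speeds; "joint_efforts": joint torques, N m; "position": TCP position; "tcp_rot": TCP orientation; "ft_force": force on the tool from outside, world axes, zero at the start; "torque": the same for the moment, N m; "finger_gap": opening from 0.0 (shut) to 1.0 (fully open); "gripper_force": force on a finger pad.
Only numpy, scipy, OpenCV 4.12 (cv2) and the standard library are available. Lean on these libraries where they do the work, as an engineer would, in place of code of your own. Each camera call takes 0.05 s, during which the arm holds its last target. There are 200 camera calls.

## Working session

There is one attempt and no reset: what is moved stays moved. The work goes in short steps, Python scripts to look and compute and a shell command to move; the robot and the scene stay as the last step left them, time stands still between calls to the robot, and variables do not carry over. Pictures are saved under pics/ and viewed, at most 14 in all, crops included, and the job is handed in when it is done.

```bash
mkdir -p pics; ls
python3 - <<'E'
from plant import robot
import cv2,numpy as np
s=robot.read_state(); print({k:np.round(v,3) for k,v in s.items()}, robot.nose_length)
for n in("scene","side","wrist"):
    c=robot.camera(n); cv2.imwrite(f"pics/{n}0.png",c["img"])
    print(n,{k:np.round(v,4).tolist() for k,v in c.items() if k!="img"})
E
```

```text
pics
{'time': np.float64(0.0), 'joint_pos': array([ 1.077,  0.412, -0.013,  1.597,  0.006,  1.134, -0.082]), 'joint_vel': array([ 0.   ,  0.001, -0.001,  0.   ,  0.   , -0.001, -0.   ]), 'joint_efforts': array([-0.0000e+00, -6.0063e+01,  6.8200e-01, -2.9941e+01,  1.4000e-02,
        1.1000e-02,  0.0000e+00]), 'position': array([ 0.258, -0.569,  0.255]), 'tcp_rot': array([-0.001,  0.977,  0.211, -0.   ]), 'ft_force': array([ 0.783, -0.036,  0.116]), 'torque': array([ 0.012,  0.011, -0.081]), 'gripper_force': np.float64(0.0), 'finger_gap': np.float64(1.003)} 0.025
scene {'fx': 424.8434, 'fy': 424.8434, 'cx': 270.6134, 'cy': 205.8326, 'T': [[0.6186, -0.5258, 0.5838, 1.2282], [0.7856, 0.4014, -0.4709, -0.4187], [0.0132, 0.7499, 0.6614, 0.8551], [0.0, 0.0, 0.0, 1.0]]}
side {'fx': 524.9142, 'fy': 524.9142, 'cx': 269.4747, 'cy': 210.4093, 'T': [[-0.8032, 0.4139, -0.4284, -0.0749], [-0.5954, -0.5795, 0.5565, 0.8985], [-0.0179, 0.7021, 0.7119, 1.2065], [0.0, 0.0, 0.0, 1.0]]}
wrist {'fx': 325.1923, 'fy': 325.1923, 'cx': 278.4087, 'cy': 212.7323, 'mount': [[0.0003, 0.9629, 0.27, 0.0679], [1.0, -0.0003, 0.0002, 0.0008], [0.0003, 0.27, -0.9629, -0.1186], [0.0, 0.0, 0.0, 1.0]]}
```

View pics/scene0.png

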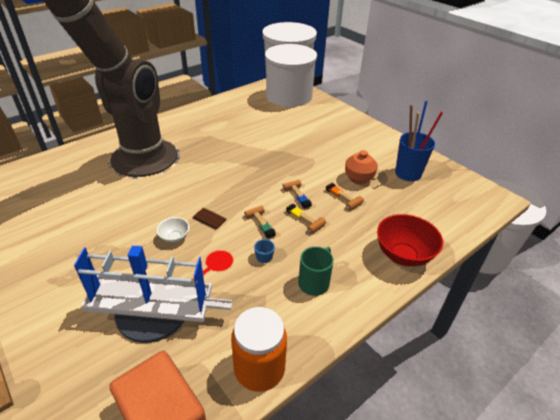

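View pics/side0.png

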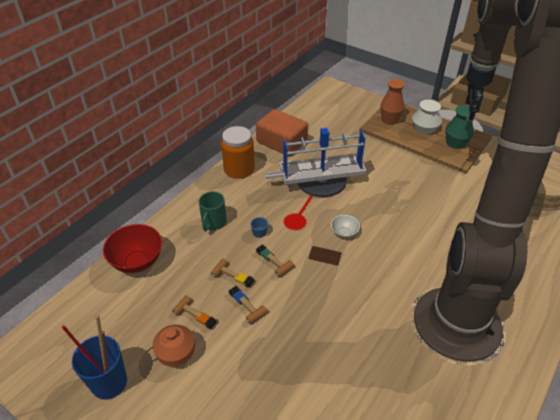

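The scene shows four paddles: green bar (254,212), blue (291,185), yellow (316,224) and orange (352,202). It also shows the cup at (264,251), the red spot at (219,261) and the rack tab top at (137,250). In the side view the spot is at (295,222), the cup at (259,227) and the tab at (324,132).

```bash
cat > h.py <<'E'
import cv2,numpy as np
from plant import robot
from scipy.spatial.transform import Rotation as R
def snap(n,f=None):
    s=robot.read_state(); c=robot.camera(n); c["s"]=s
    if n=="wrist":
        w=s["tcp_rot"]; T=np.eye(4); T[:3,:3]=R.from_quat([w[1],w[2],w[3],w[0]]).as_matrix(); T[:3,3]=s["position"]
        c["T"]=T@c["mount"]; c["fish"]=True
    if f: cv2.imwrite("pics/"+f,c["img"])
    return c
def ray(c,uv):
    a=(np.atleast_2d(np.array(uv,float))-[c["cx"],c["cy"]])/c["fx"]
    if c.get("fish"):
        r=np.linalg.norm(a,axis=1,keepdims=True)+1e-12; d=np.hstack([a/r*np.sin(r),np.cos(r)])
    else: d=np.hstack([a,np.ones((len(a),1))])
    d=d*[1,-1,-1]
    return c["T"][:3,3], d@c["T"][:3,:3].T
def onz(c,uv,z):
    o,d=ray(c,uv); return o+d*((z-o[2])/d[:,2])[:,None]
def proj(c,P):
    p=(np.atleast_2d(P)-c["T"][:3,3])@c["T"][:3,:3]*[1,-1,-1]
    if c.get("fish"):
        rho=np.linalg.norm(p[:,:2],axis=1,keepdims=True)+1e-12
        a=p[:,:2]/rho*np.arctan2(rho,p[:,2:])
    else: a=p[:,:2]/p[:,2:]
    return a*c["fx"]+[c["cx"],c["cy"]]
def tri(l):
    A=np.zeros((3,3));b=np.zeros(3)
    for c,uv in l:
        o,d=ray(c,uv); d=d[0]/np.linalg.norm(d[0]); M=np.eye(3)-np.outer(d,d);A+=M;b+=M@o
    return np.linalg.solve(A,b)
def tool(s):
    w=s["tcp_rot"];return R.from_quat([w[1],w[2],w[3],w[0]])
E
python3 - <<'E'
from h import *
a=snap("scene");b=snap("side")
np.set_printoptions(precision=4,suppress=True)
for n,p,q,z in[("tab",(137,250),(324,132),.212),("spot",(219,261),(295,222),0),("cup",(264,244),(259,222),.042),("green",(254,212),(284,268),.012),("blue",(291,185),(257,313),.012),("yellow",(316,224),(220,268),.012),("orange",(352,202),(183,304),.012),
  ("gB",(265,230),(263,251),.012),("bB",(303,201),(236,293),.012),("yB",(294,212),(247,281),.012),("oB",(333,190),(210,322),.012),("mug",(316,258),(212,202),.095),("dish",(173,228),(346,225),.035),("rib",(209,218),(325,256),.009),("jar",(260,332),(236,136),.12)]:
    print(n,onz(a,p,z)[0],onz(b,q,z)[0],tri([(a,p),(b,q)]))
i=cv2.resize(a["img"][230:350,60:240],None,fx=4,fy=4,interpolation=cv2.INTER_CUBIC)
cv2.imwrite("pics/rackA.png",i)
i=cv2.resize(b["img"][110:240,225:375],None,fx=4.5,fy=4.5,interpolation=cv2.INTER_CUBIC)
cv2.imwrite("pics/rackB.png",i)
E
```

```text
tab [ 0.6022 -0.2612  0.212 ] [ 0.5895 -0.2528  0.212 ] [ 0.5945 -0.26    0.2049]
spot [ 0.5639 -0.0551  0.    ] [ 0.555  -0.0501  0.    ] [ 0.5586 -0.0535 -0.0056]
cup [0.619  0.0526 0.042 ] [0.6223 0.0467 0.042 ] [0.6208 0.05   0.0455]
green [0.4759 0.1256 0.012 ] [0.471  0.1278 0.012 ] [0.4728 0.1267 0.0093]
blue [0.4447 0.295  0.012 ] [0.4411 0.2946 0.012 ] [0.4425 0.2951 0.0109]
yellow [0.6249 0.2363 0.012 ] [0.6211 0.2358 0.012 ] [0.6229 0.2361 0.0108]
orange [0.6205 0.3893 0.012 ] [0.6224 0.39   0.012 ] [0.6214 0.3897 0.0125]
gB [0.5553 0.1053 0.012 ] [0.5587 0.112  0.012 ] [0.5571 0.1084 0.0108]
bB [0.5264 0.2737 0.012 ] [0.528 0.277 0.012] [0.5271 0.2754 0.0114]
yB [0.5476 0.2194 0.012 ] [0.5288 0.2267 0.012 ] [0.5366 0.2241 0.0021]
oB [0.5439 0.3839 0.012 ] [0.525  0.3899 0.012 ] [0.5332 0.3891 0.0028]
mug [0.7702 0.0922 0.095 ] [0.7571 0.1022 0.095 ] [0.7643 0.097  0.0866]
dish [ 0.414  -0.1047  0.035 ] [ 0.4036 -0.1024  0.035 ] [ 0.4067 -0.1042  0.0301]
rib [0.4146 0.0081 0.009 ] [0.4004 0.0189 0.009 ] [ 0.4046  0.0125 -0.0006]
jar [ 0.8599 -0.1427  0.12  ] [ 0.8819 -0.1692  0.12  ] [ 0.8675 -0.1505  0.1376]
```

View pics/rackB.png

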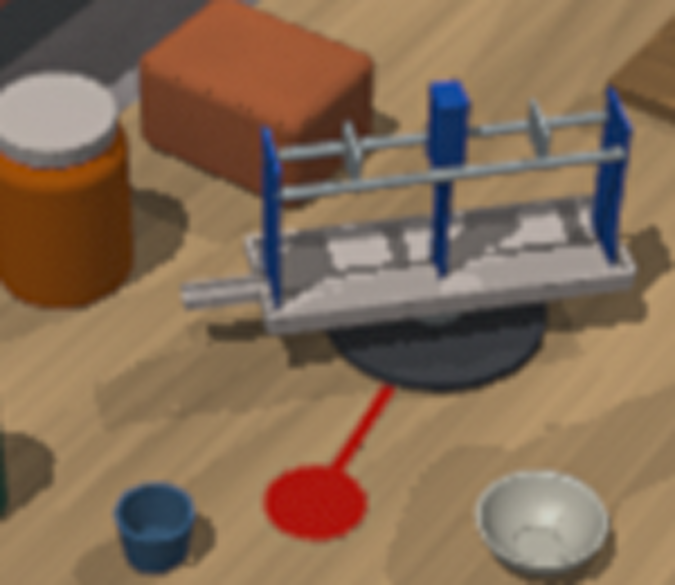

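In the rack crop, the spout tip is at full-image (266,175), so the rack sits about 70° clockwise from the red line. The cup and spot are clearly visible. I'll place the cup first, while the spout is out of the way.

```bash
cat >> h.py <<'E'
def plan(pos=None,yaw=None,N=None):
    s=robot.read_state(); r=tool(s); M=r.as_matrix(); p=s["position"]
    y=np.degrees(np.arctan2(M[1,0],M[0,0]))
    if yaw is not None:
        dy=(yaw-y+180)%360-180
        t=R.from_euler("z",yaw,degrees=True)*R.from_quat([1,0,0,0])
        print("turn units total",np.round((r.inv()*t).as_rotvec(degrees=True)/6,2),"shift below is after the turn")
        M=t.as_matrix()
    print("t",round(float(s["time"]),2),"p",np.round(p,4),"yaw",round(y,2),"tilt",np.round(M[:,2],3),"j",np.round(s["joint_pos"],2),"gap",round(float(s["finger_gap"])*85.4,1))
    if pos is not None: print("shift units total",np.round(M.T@(np.array(pos)-p)/.025,2))
E
python3 - <<'E'
from h import *
plan([.60,0.0,.30],100)
a=snap("scene");b=snap("side")
print(onz(b,(265.7,175.5),.055),onz(a,(231,304),.055))
E
```

```text
turn units total [-1.00e-02 -0.00e+00 -1.26e+01] shift below is after the turn
t 0.25 p [ 0.2581 -0.569   0.2559] yaw 24.4 tilt [ 0.  0. -1.] j [ 1.08  0.41 -0.01  1.6   0.01  1.13 -0.08] gap 85.4
shift units total [20.04 17.42 -1.76]
[[ 0.72447897 -0.12427235  0.055     ]] [[ 0.73048808 -0.12690664  0.055     ]]
```

```bash
python3 -m jog '[[0,0,-0.9,0,0,-1,85],[0,0,-0.9,0,0,-1,85],[0,0,0,0,0,-1,85],[0,0,0,0,0,-1,85],[0,0,0,0,0,-1,85],[0,0,0,0,0,-1,85],[0,0,0,0,0,-1,85],[0,0,0,0,0,-1,85],[0,0,0,0,0,-1,85],[0,0,0,0,0,-1,85]]' >/dev/null
python3 -m jog '[[0,0,0,0,0,-1,85],[0,0,0,0,0,-1,85],[0,0,0,0,0,-0.6,85],[1,0.87,0,0,0,0,85],[1,0.87,0,0,0,0,85],[1,0.87,0,0,0,0,85],[1,0.87,0,0,0,0,85],[1,0.87,0,0,0,0,85],[1,0.87,0,0,0,0,85],[1,0.87,0,0,0,0,85]]' >/dev/null
python3 -m jog '[[1,0.87,0,0,0,0,85],[1,0.87,0,0,0,0,85],[1,0.87,0,0,0,0,85],[1,0.87,0,0,0,0,85],[1,0.87,0,0,0,0,85],[1,0.87,0,0,0,0,85],[1,0.87,0,0,0,0,85],[1,0.87,0,0,0,0,85],[1,0.87,0,0,0,0,85],[1,0.87,0,0,0,0,85]]' >/dev/null
python3 -m jog '[[1,0.87,0,0,0,0,85],[1,0.87,0,0,0,0,85],[1,0.87,0,0,0,0,85],[0,0,0,0,0,0,85],[0,0,0,0,0,0,85]]'
python3 - <<'E'
from h import *
c=snap("wrist","w1.png"); plan([.6,0,.3],100)
for P in ([.559,-.053,0],[.62,.05,.042],[.596,-.259,.212],[.473,.126,.012],[.623,.236,.012]): print(proj(c,P))
E
```

```text
time: 3.85
position: [0.5997, -0.0007, 0.3009]
tcp_rot: [-0.0, 0.642, 0.767, -0.0]
ft_force: [0.2, -0.4, -0.1]
finger_gap: 0.992
gripper_force: 0.0
turn units total [-0.01  0.01 -0.  ] shift below is after the turn
t 3.9 p [ 0.5995 -0.0019  0.301 ] yaw 99.99 tilt [ 0.  0. -1.] j [ 0.34  0.39 -0.57  1.57  0.22  1.24 -0.09] gap 84.9
shift units total [0.07 0.03 0.04]
[[242.03243349 208.69206032]]
[[303.77668783 142.29765427]]
[[233.39949159 446.8245675 ]]
[[197.21735475  64.36895342]]
[[329.77415197   2.9186925 ]]
```

View pics/w1.png

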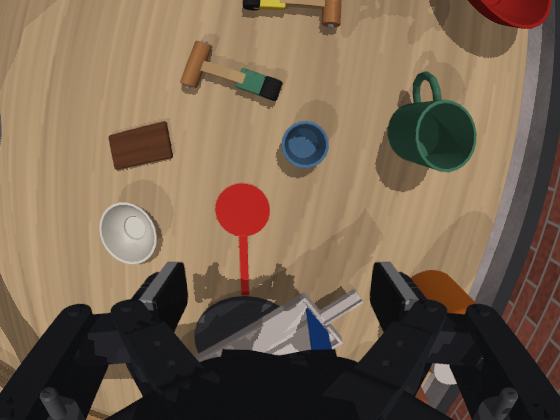

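The wrist picture shows the spot at about (242,209) with its line going down to (245,293), the cup rim at about (305,143) and the green paddle at (196,64). All three match the predictions.

```bash
cat >> h.py <<'E'
def blob(m,near,k=3):
    m=cv2.morphologyEx(m.astype(np.uint8),cv2.MORPH_OPEN,np.ones((k,k),np.uint8))
    n,l,st,ce=cv2.connectedComponentsWithStats(m)
    i=min((i for i in range(1,n) if st[i,4]>25),key=lambda i:np.hypot(*(ce[i]-near))-0.01*st[i,4])
    return l==i
def rimfit(c,m,zr,rr,guess):
    # fit circle (rim) whose upper silhouette + body: optimise model silhouette overlap of frustum
    from scipy.optimize import minimize
    hh,ww=m.shape
    def sil(p):
        t=np.linspace(0,2*np.pi,60); P=[np.c_[p[0]+r*np.cos(t),p[1]+r*np.sin(t),0*t+z] for z,r in zip(zr,rr)]
        im=np.zeros((hh,ww),np.uint8); q=proj(c,np.vstack(P)); 
        cv2.fillConvexPoly(im,np.round(cv2.convexHull(q.astype(np.float32))*16).astype(np.int32),1,shift=4); return im>0
    f=lambda p:(sil(p)^m).sum()
    r=minimize(f,guess,method="Nelder-Mead",options=dict(initial_simplex=np.array(guess)+[[0,0],[.008,0],[0,.008]])); return r.x,r.fun,m.sum()
E
python3 - <<'E'
from h import *
c=snap("wrist"); im=c["img"].astype(int);B,G,Rr=im[...,0],im[...,1],im[...,2]
red=(Rr>140)&(G<60)&(B<60)
s=blob(red,(242,209),9); ys,xs=np.nonzero(s); P=onz(c,np.c_[xs,ys],0); spot=P.mean(0); print("spot",spot,len(P),np.ptp(P,axis=0))
ln=red&~cv2.dilate(s.astype(np.uint8),np.ones((9,9))).astype(bool); ln[:200]=0; ys,xs=np.nonzero(ln)
k=(abs(xs-245)<12)&(ys<294); L=onz(c,np.c_[xs,ys][k],0); d=(L.mean(0)-spot)[:2]; d/=np.linalg.norm(d); print("dir out",-d,np.degrees(np.arctan2(-d[1],-d[0])),"axis",spot[:2]+.215*d)
blue=(B>Rr+25)&(B>70)
m=blob(blue,(304,143),3);print(rimfit(c,m,[.042,0],[.028,.021],[.62,.05]),rimfit(c,m,[.042,0],[.028,.024],[.62,.05]))
E
```

```text
spot [ 0.55904042 -0.05424981  0.        ] 2202 [0.07232909 0.07307193 0.        ]
dir out [-0.17104552  0.98526313] 99.84861317108795 axis [ 0.59581521 -0.26608139]
(array([0.62250563, 0.04755859]), np.float64(542.0), np.int64(1322)) (array([0.62250563, 0.04755859]), np.float64(542.0), np.int64(1322))
```

```bash
python3 -m jog '[[0.93,0.6,1,0,0,0,85],[0.93,0.6,1,0,0,0,85],[0,0,1,0,0,0,85],[0,0,1,0,0,0,85],[0,0,1,0,0,0,85],[0,0,1,0,0,0,85],[0,0,1,0,0,0,85],[0,0,1,0,0,0,85],[0,0,1,0,0,0,85],[0,0,0.9,0,0,0,85]]' >/dev/null
python3 -m jog '[[0,0,0.8,0,0,0,85],[0,0,0,0,0,0,85],[0,0,0,0,0,0,40],[0,0,0,0,0,0,40],[0,0,0,0,0,0,40],[0,0,0,0,0,0,40],[0,0,0,0,0,0,40],[0,0,0,0,0,0,40]]' 30
python3 -m jog '[[0,0,-0.5,0,0,0,40],[0,0,-0.5,0,0,0,40],[0,0,-0.5,0,0,0,40],[0,0,0,0,0,0,40]]'
python3 - <<'E'
from h import *
plan([.559,-.0542,.075],100); c=snap("wrist","w2.png")
E
```

```text
time: 5.75
position: [0.622, 0.0493, 0.0358]
tcp_rot: [0.001, 0.643, 0.766, 0.0]
ft_force: [-2.7, -1.9, 5.1]
finger_gap: 0.638
gripper_force: 30.6
time: 6.15
position: [0.6228, 0.0501, 0.0742]
tcp_rot: [0.002, 0.643, 0.766, 0.002]
ft_force: [-0.1, -0.4, -1.1]
finger_gap: 0.637
gripper_force: 31.9
turn units total [ 0.04  0.   -0.  ] shift below is after the turn
t 6.15 p [0.6228 0.0501 0.0742] yaw 99.99 tilt [ 0.  0. -1.] j [ 0.19  0.66 -0.49  1.73  0.4   0.84 -0.31] gap 54.4
shift units total [-3.66 -3.24 -0.03]
```

View pics/w2.png

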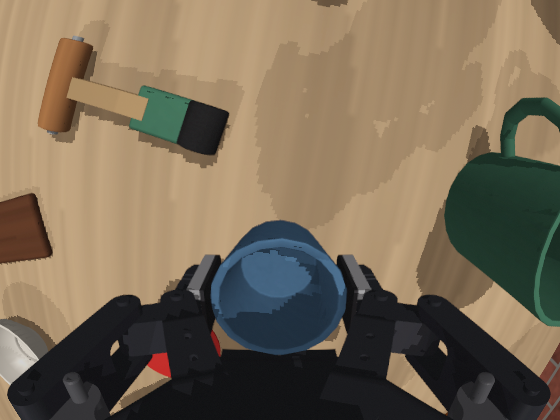

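The cup is held upright. Its rim centre is at about (279,297), rim spanning rows 238–354.

Run:
```python
from h import *
c=snap("wrist"); 
t=np.linspace(0,6.28,9)
for x in (.615,.62,.625):
  for y in(.045,.05,.055): 
    q=proj(c,np.c_[x+.028*np.cos(t),y+.028*np.sin(t),0*t+.0804]); print(x,y,np.round([q[:,0].min(),q[:,0].max(),q[:,1].min(),q[:,1].max()]))
```

```text
0.615 0.045 [191. 327. 245. 359.]
0.615 0.05 [192. 330. 232. 351.]
0.615 0.055 [192. 333. 219. 343.]
0.62 0.045 [203. 339. 247. 361.]
0.62 0.05 [204. 342. 234. 353.]
0.62 0.055 [205. 345. 222. 344.]
0.625 0.045 [215. 350. 249. 363.]
0.625 0.05 [216. 353. 237. 354.]
0.625 0.055 [217. 357. 224. 346.]
```

```bash
python3 -m jog '[[-0.91,-0.8,0,0,0,0,40],[-0.91,-0.8,0,0,0,0,40],[-0.91,-0.81,0,0,0,0,40],[-0.91,-0.81,0,0,0,0,40],[0,0,0,0,0,0,40],[0,0,0,0,0,0,40]]'
python3 -m jog '[[0,0,0.5,0,0,0,40],[0,0,0.5,0,0,0,40],[0,0,0.4,0,0,0,40],[0,0,0.1,0,0,0,40],[0,0,0,0,0,0,40],[0,0,0,0,0,0,40]]'
python3 -m jog '[[0,0,0,0,0,0,60],[0,0,0,0,0,0,70],[0,0,0,0,0,0,85],[0,0,0,0,0,0,85],[0,0,0,0,0,0,85],[0,0,-0.6,0,0,0,85],[0,0,-1,0,0,0,85],[0,0,-1,0,0,0,85],[0,0,-1,0,0,0,85],[0,0,-1,0,0,0,85]]'
python3 -m jog '[[0,0,-1,0,0,0,85],[0,0,-1,0,0,0,85],[0,0,-1,0,0,0,85],[-0.5,0,-1,0,0,0,85],[-0.5,0,-1,0,0,0,85],[0,0,0,0,0,0,85]]'
python3 - <<'E'
from h import *
c=snap("wrist","w3.png"); plan([.5958,-.264,.30],100)
print(proj(c,[[.559,-.0542,0],[.559,-.0542,.042]]))
E
```

```text
time: 6.85
position: [0.5573, -0.0547, 0.0709]
tcp_rot: [-0.0, 0.643, 0.765, -0.0]
ft_force: [1.0, 0.1, -0.9]
finger_gap: 0.638
gripper_force: 31.8
time: 7.45
position: [0.5576, -0.0529, 0.0341]
tcp_rot: [-0.0, 0.642, 0.766, -0.0]
ft_force: [-7.1, -0.4, 15.2]
finger_gap: 0.634
gripper_force: 33.1
time: 8.45
position: [0.5577, -0.0538, 0.151]
tcp_rot: [0.0, 0.643, 0.766, 0.0]
ft_force: [0.3, -0.2, 0.3]
finger_gap: 0.994
gripper_force: 0.0
time: 9.05
position: [0.5637, -0.0802, 0.2784]
tcp_rot: [0.003, 0.644, 0.765, 0.001]
ft_force: [0.3, -0.1, -0.2]
finger_gap: 0.999
gripper_force: 0.0
turn units total [ 0.04  0.02 -0.01] shift below is after the turn
t 9.1 p [ 0.5628 -0.0792  0.2764] yaw 99.91 tilt [ 0.  0. -1.] j [ 0.51  0.36 -0.6   1.68  0.22  1.16  0.03] gap 85.1
shift units total [-7.51  0.02 -0.94]
[[277.13357666 156.75475767]
 [277.20981816 160.71857465]]
```

View pics/w3.png

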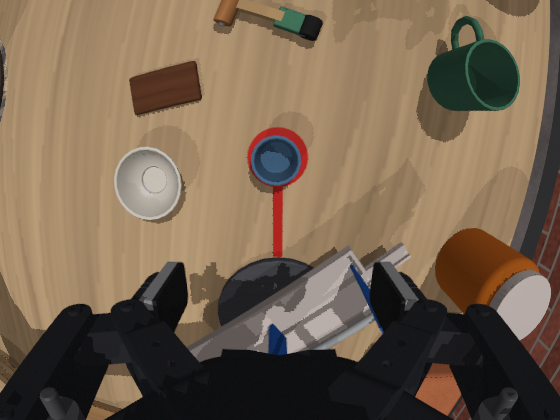

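The cup stands on the spot: rim centre is at about (275.5,162) and the predicted spot centre is (277,161). The spout tip is at about (405,248), and the blue tab shows at (277,340). Next I'll refine the rack pose and move above the tab.

Run:
```python
from h import *
c=snap("wrist"); ax=np.array([.5958,-.266])
for uv,z in(((405,248),.056),((350,248),.064),((360,256),.064)):
    p=onz(c,uv,z)[0]; d=p[:2]-ax; print(p,np.hypot(*d),np.degrees(np.arctan2(d[1],d[0])))
plan([.5958,-.264,.28],47)
```

```text
[ 0.72354929 -0.1236391   0.056     ] 0.19127599027590628 48.09639725321258
[ 0.65338946 -0.13090358  0.064     ] 0.14685908202254477 66.9122171459402
[ 0.66743031 -0.13862139  0.064     ] 0.1461376482083 60.6491361624668
turn units total [ 0.02 -0.    8.83] shift below is after the turn
t 9.15 p [ 0.562  -0.0785  0.2749] yaw 99.97 tilt [ 0.  0. -1.] j [ 0.51  0.36 -0.6   1.69  0.22  1.16  0.03] gap 84.8
shift units total [-4.5   6.05 -0.2 ]
```

```bash
python3 -m jog '[[0,0,0,0,0,1,85],[0,0,0,0,0,1,85],[0,0,0,0,0,1,85],[0,0,0,0,0,1,85],[0,0,0,0,0,1,85],[0,0,0,0,0,1,85],[0,0,0,0,0,1,85],[0,0,0,0,0,1,85],[0,0,0,0,0,0.65,85],[0,0,0,0,0,0,85]]' >/dev/null
python3 -m jog '[[-0.66,0.86,0,0,0,0,85],[-0.66,0.86,0,0,0,0,85],[-0.66,0.86,0,0,0,0,85],[-0.66,0.86,0,0,0,0,85],[-0.66,0.86,0,0,0,0,85],[-0.67,0.85,0,0,0,0,85],[-0.67,0.85,0,0,0,0,85],[0,0,0,0,0,0,85],[0,0,0,0,0,0,85]]'
python3 - <<'E'
from h import *
c=snap("wrist","w4.png"); plan([.5958,-.266,.207],48)
print(proj(c,[[.5958,-.266,.212]]))
E
```

```text
time: 11.05
position: [0.5958, -0.2649, 0.2729]
tcp_rot: [-0.001, 0.913, 0.408, -0.0]
ft_force: [-0.3, 0.5, -0.7]
finger_gap: 0.999
gripper_force: 0.0
turn units total [-0.02 -0.    0.04] shift below is after the turn
t 11.1 p [ 0.5961 -0.2638  0.2732] yaw 48.21 tilt [ 0.  0. -1.] j [ 0.58  0.47 -0.35  1.48  0.16  1.22 -0.52] gap 85.1
shift units total [-0.07  0.05  2.65]
[[278.81758313 242.32857006]]
```

View pics/w4.png

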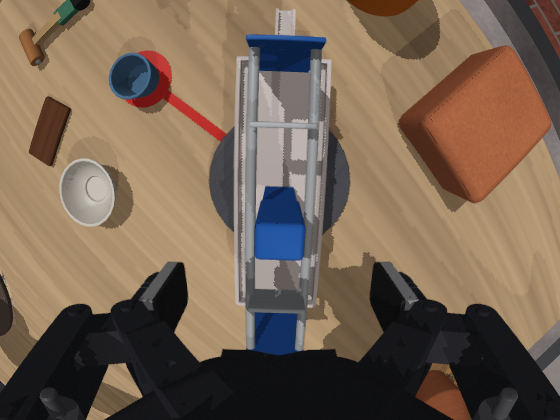

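The tab top is centred at about (280,241) and predicted at (279,242), so I'll grip it and turn the rack.

```bash
python3 -m jog '[[0,0.05,0.9,0,0,0,85],[0,0,0.9,0,0,0,85],[0,0,0.85,0,0,0,85],[0,0,0,0,0,0,85],[0,0,0,0,0,0,25],[0,0,0,0,0,0,25],[0,0,0,0,0,0,25],[0,0,0,0,0,0,25],[0,0,0,0,0,0,25],[0,0,0,0,0,0,25]]' 50
python3 - <<'E'
from h import *
plan([.5958,-.266,.207],99.85)
E
```

```text
time: 12.1
position: [0.5965, -0.2648, 0.2089]
tcp_rot: [-0.001, 0.913, 0.408, -0.0]
ft_force: [-6.1, 4.1, 7.8]
finger_gap: 0.342
gripper_force: 52.2
turn units total [-0.01 -0.01 -8.62] shift below is after the turn
t 12.1 p [ 0.5965 -0.2648  0.2089] yaw 48.13 tilt [ 0.  0. -1.] j [ 0.58  0.52 -0.34  1.56  0.19  1.09 -0.54] gap 29.2
shift units total [-0.04 -0.04  0.08]
```

```bash
python3 -m jog '[[0,0,0,0,0,-0.9,25],[0,0,0,0,0,-0.9,25],[0,0,0,0,0,-0.9,25],[0,0,0,0,0,-0.9,25],[0,0,0,0,0,-0.9,25],[0,0,0,0,0,-0.9,25],[0,0,0,0,0,-0.9,25],[0,0,0,0,0,-0.9,25],[0,0,0,0,0,-0.9,25],[0,0,0,0,0,-0.5,25]]'
python3 -m jog '[[0,0,0,0,0,0,25],[0,0,0,0,0,0,25],[0,0,0,0,0,0,25]]'
python3 - <<'E'
from h import *
plan([.5958,-.266,.207],99.85)
E
python3 -m jog '[[0,0,0,0,0,0,60],[0,0,0,0,0,0,85],[0,0,0,0,0,0,85],[0,0,-0.5,0,0,0,85],[0,0,-1,0,0,0,85],[0,0,-1,0,0,0,85],[0,0,-1,0,0,0,85],[0,0,-1,0,0,0,85],[0,0,0,0,0,0,85],[0,0,0,0,0,0,85]]'
python3 - <<'E'
from h import *
c=snap("wrist","w5.png"); plan([.5958,-.266,.3],99.85)
u=np.array([-.171,.985]);v=np.array([.985,.171]);A=np.array([.5958,-.266])
for r,t,z in((0,0,.212),(.192,.01,.058),(.192,-.01,.058),(.215,0,.042),(.128,.022,.16),(.128,-.022,.16)): print(r,t,proj(c,[*(A+r*u+t*v),z]))
E
```

```text
time: 13.1
position: [0.596, -0.2646, 0.2089]
tcp_rot: [-0.001, 0.643, 0.766, -0.0]
ft_force: [-9.2, 4.1, 9.7]
finger_gap: 0.344
gripper_force: 53.4
time: 13.4
position: [0.5961, -0.2646, 0.2089]
tcp_rot: [-0.001, 0.645, 0.765, -0.0]
ft_force: [-8.5, 4.4, 9.0]
finger_gap: 0.339
gripper_force: 52.0
turn units total [-0.02 -0.01 -0.02] shift below is after the turn
t 13.4 p [ 0.5961 -0.2646  0.2089] yaw 99.74 tilt [ 0.  0. -1.] j [ 0.71  0.56 -0.54  1.55  0.31  1.12  0.27] gap 28.9
shift units total [-0.05 -0.02  0.08]
time: 14.4
position: [0.5975, -0.2659, 0.3212]
tcp_rot: [0.001, 0.645, 0.764, 0.0]
ft_force: [0.3, -0.2, 0.1]
finger_gap: 0.999
gripper_force: 0.0
turn units total [-0.    0.   -0.03] shift below is after the turn
t 14.45 p [ 0.597  -0.2659  0.3201] yaw 99.7 tilt [ 0.  0. -1.] j [ 0.72  0.48 -0.56  1.4   0.26  1.33  0.32] gap 84.8
shift units total [ 0.   -0.05  0.8 ]
0 0 [[276.24483059 217.19545721]]
0.192 0.01 [[285.06834115  21.05909384]]
0.192 -0.01 [[267.90176379  21.1267267 ]]
0.215 0 [[276.50957847   8.09446776]]
0.128 0.022 [[302.06189608  54.49108394]]
0.128 -0.022 [[250.15454453  54.70822132]]
```

View pics/w5.png

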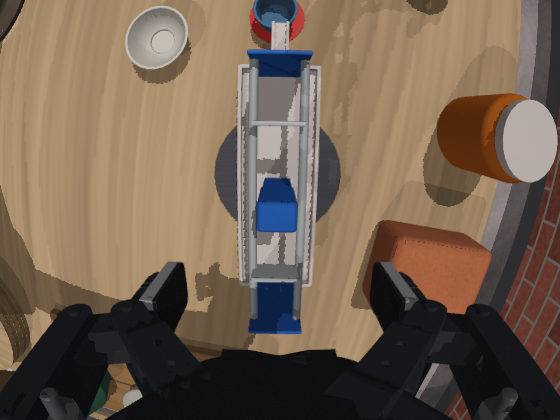

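After the turn the spout centre is at (280.5,22) against (276.5,21) expected, and the tab is centred at 277. The rack is about 1.1° short, so I'll regrip and nudge it.

```bash
python3 -m jog '[[0,0,0.9,0,0,0.15,85],[0,0,0.9,0,0,0,85],[0,0,0.9,0,0,0,85],[0,-0.04,0.9,0,0,0,85],[0,0,0.9,0,0,0,85],[0,0,0,0,0,0,25],[0,0,0,0,0,0,25],[0,0,0,0,0,0,25],[0,0,0,0,0,0,25],[0,0,0,0,0,0,25]]' 50
python3 -m jog '[[0,0,0,0,0,-0.1,25],[0,0,0,0,0,-0.12,25],[0,0,0,0,0,0,25],[0,0,0,0,0,0,25],[0,0,0,0,0,0,60],[0,0,0,0,0,0,85],[0,0,0,0,0,0,85],[0,0,-1,0,0,0,85],[0,0,-1,0,0,0,85],[0,0,-1,0,0,0,85]]'
python3 -m jog '[[0,0,-0.5,0,0,0,85],[0,0,-1,0,0,0,85],[0,0,0,0,0,0,85],[0,0,0,0,0,0,85]]'
cat >> h.py <<'E'
def rackdir(c):
    im=c["img"].astype(int);B,G,Rr=im[...,0],im[...,1],im[...,2]
    u=np.array([-.171,.985]);v=np.array([.985,.171]);A=np.array([.5958,-.266])
    w=(np.abs(B-Rr)<30)&(Rr>120); out=[]
    for r in (.165,.175,.185):
        tt=np.linspace(-.03,.03,241); q=proj(c,np.c_[A+r*u+tt[:,None]*v,0*tt+.058]); q=np.round(q).astype(int)
        ok=(q[:,1]>=0)&(q[:,1]<420); k=np.zeros(len(tt),bool); k[ok]=w[q[ok,1],q[ok,0]]
        out.append((r,k.sum()*.25,tt[k].mean()*1e3 if k.any() else None, np.degrees(tt[k].mean()/r) if k.any() else None))
    print(np.round(out,2).tolist())
E
python3 - <<'E'
from h import *
c=snap("wrist","w6.png"); plan([.5958,-.266,.3],99.85); rackdir(c)
c2=dict(c); c2["img"]=cv2.imread("pics/w6.png")
im=c["img"]; 
b=(im[...,0].astype(int)>im[...,2].astype(int)+60)&(im[...,0]>90)
for y in (52,54,56,325,322,215,220): print(y,np.nonzero(b[y,235:320])[0][[0,-1]]+235 if b[y,235:320].any() else None)
E
```

```text
time: 15.45
position: [0.5962, -0.2662, 0.2091]
tcp_rot: [0.001, 0.651, 0.759, -0.0]
ft_force: [-3.9, 1.0, 6.0]
finger_gap: 0.338
gripper_force: 53.9
time: 16.45
position: [0.5962, -0.2659, 0.2833]
tcp_rot: [-0.0, 0.642, 0.767, 0.0]
ft_force: [1.6, -0.5, 0.5]
finger_gap: 0.993
gripper_force: 0.0
time: 16.85
position: [0.5962, -0.266, 0.3198]
tcp_rot: [0.0, 0.642, 0.767, -0.0]
ft_force: [0.6, -0.6, -0.4]
finger_gap: 0.996
gripper_force: 0.0
turn units total [-0.01 -0.    0.05] shift below is after the turn
t 16.9 p [ 0.5959 -0.2659  0.319 ] yaw 100.12 tilt [ 0.  0. -1.] j [ 0.72  0.48 -0.56  1.41  0.26  1.33  0.32] gap 85.2
shift units total [-0.   -0.    0.76]
[[0.16, 19.75, -0.82, -0.29], [0.18, 18.5, -0.62, -0.2], [0.18, 21.0, -0.62, -0.19]]
52 [246 311]
54 [247 260]
56 None
325 [277 302]
322 [277 296]
215 [259 298]
220 [259 298]
```

The rack now points within 0.2° of the line. Next are the paddles, found by colour; I'll check the bar colour against the table in saved images and move towards green.

Run:
```python
from h import *
i=cv2.imread("pics/w2.png"); h=cv2.cvtColor(i,cv2.COLOR_BGR2HSV)
for n,(x,y) in dict(bar=(67,85),bar2=(52,115),shaft=(107,98),table=(300,130),shadow=(300,60),blade=(160,112),blk=(207,128)).items(): print(n,i[y,x],h[y,x])
i=cv2.imread("pics/w1.png"); h=cv2.cvtColor(i,cv2.COLOR_BGR2HSV)
for n,(x,y) in dict(bar=(196,64),shaft=(225,74),ybar=(332,12),yshaft=(300,8),yel=(268,3)).items(): print(n,i[y,x],h[y,x])
plan([.49,.10,.30],167)
```

```text
bar [ 52  85 128] [ 13 151 128]
bar2 [ 61  99 149] [ 13 151 149]
shaft [101 141 172] [ 17 105 172]
table [100 131 157] [ 16  93 157]
shadow [103 135 162] [ 16  93 162]
blade [ 93 117  70] [ 75 102 117]
blk [32 32 33] [ 0  8 33]
bar [ 58  97 145] [ 13 153 145]
shaft [ 94 134 165] [ 17 110 165]
ybar [ 66 110 162] [ 14 151 162]
yshaft [ 65  88 108] [ 16 102 108]
yel [ 67 180 200] [ 25 170 200]
turn units total [-1.000e-02 -1.000e-02 -1.115e+01] shift below is after the turn
t 16.9 p [ 0.5959 -0.2659  0.319 ] yaw 100.12 tilt [ 0.  0. -1.] j [ 0.72  0.48 -0.56  1.41  0.26  1.33  0.32] gap 85.2
shift units total [ 7.42 13.31  0.76]
```

```bash
cat >> h.py <<'E'
def paddle(c,guess,show=True,side=1):
    im=c["img"]; h=cv2.cvtColor(im,cv2.COLOR_BGR2HSV).astype(int)
    m=(h[...,1]>128)&(h[...,0]>=9)&(h[...,0]<=16)&(h[...,2]>75)
    b=blob(m,proj(c,[*guess[:2],.012])[0],5); ys,xs=np.nonzero(b)
    P=onz(c,np.c_[xs,ys],.013)[:,:2]*1000
    (cx,cy),(w,hh),a=cv2.minAreaRect(P.astype(np.float32)); a=a if w>hh else a+90
    bx=np.array([np.cos(np.radians(a)),np.sin(np.radians(a))]); 
    n=np.array([bx[1],-bx[0]])*side  # toward blade guess sign (blade along +world x for side=1)
    if n[0]*side<0: n=-n
    print("bar",np.round([cx/1e3,cy/1e3],4),"size",np.round(sorted((w,hh)),1),"blade dir",round(np.degrees(np.arctan2(n[1],n[0])),1))
    return np.array([cx,cy])/1e3,np.degrees(np.arctan2(n[1],n[0]))
E
python3 -m jog '[[0.55,0.9,0,0,0,-0.95,85],[0.55,0.9,0,0,0,-0.95,85],[0.6,0.85,0,0,0,-0.95,85],[0.7,0.8,0,0,0,-0.95,85],[0.8,0.7,0,0,0,-0.95,85],[0.85,0.6,0,0,0,-0.95,85],[0.9,0.5,0,0,0,-0.95,85],[0.9,0.4,0,0,0,-0.95,85],[0.9,0.35,0,0,0,-0.95,85],[0.9,0.3,0,0,0,-0.95,85]]' >/dev/null
python3 -m jog '[[0.9,0.3,0,0,0,-0.95,85],[0.9,0.3,0,0,0,-0.7,85],[0.5,0.3,0,0,0,0,85],[0,0,0,0,0,0,85],[0,0,0,0,0,0,85]]'
python3 - <<'E'
from h import *
c=snap("wrist","w7.png"); p,d=paddle(c,[.474,.126]); plan([*p,.1],d+180)
E
```

```text
time: 18.4
position: [0.5656, -0.0075, 0.3198]
tcp_rot: [0.0, 0.114, 0.993, -0.0]
ft_force: [-0.0, 0.4, -0.3]
finger_gap: 0.993
gripper_force: 0.0
bar [0.4707 0.128 ] size [21.7 58.7] blade dir -9.5
turn units total [-0.   0.  -0.6] shift below is after the turn
t 18.45 p [ 0.5659 -0.0078  0.3198] yaw 166.86 tilt [ 0.  0. -1.] j [ 0.6   0.4  -0.91  1.61  0.32  1.29  0.99] gap 85.0
shift units total [4.65 4.73 8.79]
```

```bash
python3 -m jog '[[0.93,0.95,0.6,0,0,-0.6,85],[0.93,0.95,0.8,0,0,0,85],[0.93,0.95,0.8,0,0,0,85],[0.93,0.95,0.8,0,0,0,85],[0.93,0.93,0.8,0,0,0,85],[0,0,1,0,0,0,85],[0,0,1,0,0,0,85],[0,0,0,0,0,0,85],[0,0,0,0,0,0,85]]'
python3 - <<'E'
from h import *
c=snap("wrist","w8.png"); p,d=paddle(c,[.471,.128]); plan([*p,.025],d+180)
E
```

```text
time: 19.35
position: [0.4721, 0.13, 0.1751]
tcp_rot: [-0.0, 0.082, 0.997, 0.0]
ft_force: [-0.8, -0.3, 0.1]
finger_gap: 0.996
gripper_force: 0.0
bar [0.4709 0.1263] size [23.8 59.2] blade dir -9.6
turn units total [0.01 0.   0.03] shift below is after the turn
t 19.4 p [0.4724 0.1302 0.1758] yaw 170.55 tilt [ 0.  0. -1.] j [ 0.37  0.43 -0.92  1.96  0.41  0.95  0.65] gap 85.4
shift units total [ 0.03 -0.16  6.03]
```

View pics/w8.png

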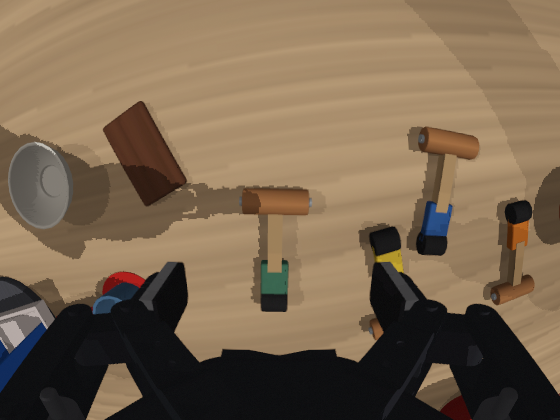

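Green's bar is centred at (275,201), directly below the gripper. The blue, yellow and orange paddles are visible to the right.

```bash
python3 -m jog '[[0.03,-0.16,1,0,0,0,76],[0,0,1,0,0,0,76],[0,0,1,0,0,0,76],[0,0,1,0,0,0,76],[0,0,1,0,0,0,76],[0,0,0.6,0,0,0,76],[0,0,0.2,0,0,0,76],[0,0,0,0,0,0,76]]'
python3 -m jog '[[0,0,0.15,0,0,0,76],[0,0,0,0,0,0,76],[0,0,0,0,0,0,76]]'
```

```text
time: 20.2
position: [0.4706, 0.1264, 0.0304]
tcp_rot: [0.0, 0.082, 0.997, 0.0]
ft_force: [0.4, -0.2, 0.2]
finger_gap: 0.892
gripper_force: 0.0
time: 20.5
position: [0.4705, 0.1263, 0.0269]
tcp_rot: [0.001, 0.082, 0.997, 0.0]
ft_force: [0.1, 0.5, 0.7]
finger_gap: 0.889
gripper_force: 0.0
```

```bash
python3 -m jog '[[0,0,0.15,0,0,0,70],[0,0,0,0,0,0,70],[0,0,0,0,0,0,70]]'
python3 -m jog '[[0,0,0,0,0,0,55],[0,0,0,0,0,0,55],[0,0,0,0,0,0,55],[0,0,0,0,0,0,55],[0,0,0,0,0,0,55]]' 60
```

```text
time: 20.8
position: [0.47, 0.1263, 0.0225]
tcp_rot: [-0.0, 0.082, 0.997, -0.0]
ft_force: [0.6, -0.1, -0.5]
finger_gap: 0.822
gripper_force: 0.0
time: 21.3
position: [0.4701, 0.1264, 0.0233]
tcp_rot: [0.0, 0.082, 0.997, -0.0]
ft_force: [-3.2, -1.5, 11.6]
finger_gap: 0.712
gripper_force: 62.0
```

```bash
python3 -m jog '[[0,0,-0.2,0,0,0,55],[0,0,-0.3,0,0,0,55],[0,0,-0.6,0,0,0,55],[0,0,-0.9,0,0,0,55],[0,0,-1,0,0,0,55],[0,0,-1,0,0,0,55],[0,0,-1,0,0,0,55],[0,0,-1,0,0,0,55],[0,0,-1,0,0,0,55],[0,0,-0.5,0,0,0,55]]'
python3 -m jog '[[0,0,0,0,0,0,55],[0,0,0,0,0,0,55]]'
python3 - <<'E'
from h import *
c=snap("wrist","w9.png"); plan()
E
```

```text
time: 22.3
position: [0.4702, 0.1267, 0.2125]
tcp_rot: [0.001, 0.082, 0.997, 0.0]
ft_force: [0.4, 0.8, -3.2]
finger_gap: 0.709
gripper_force: 65.5
time: 22.5
position: [0.4696, 0.1258, 0.2095]
tcp_rot: [-0.0, 0.082, 0.997, -0.0]
ft_force: [-0.3, 0.0, -2.7]
finger_gap: 0.705
gripper_force: 65.5
t 22.55 p [0.4693 0.1258 0.209 ] yaw 170.61 tilt [-0.002 -0.001 -1.   ] j [ 0.42  0.38 -0.96  1.93  0.36  1.01  0.7 ] gap 60.5
```

View pics/w9.png

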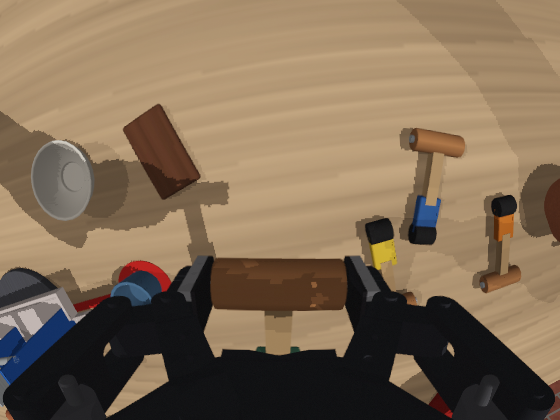

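Green is gripped by its studs; bar centre is at (279,284) and the blade is still horizontal. I'll ease the grip.

```bash
python3 - <<'E'
from h import *
print(robot.read_state()["torque"])
E
python3 -m jog '[[0,0,0,0,0,0,55],[0,0,0,0,0,0,55],[0,0,0,0,0,0,55],[0,0,0,0,0,0,55],[0,0,0,0,0,0,55]]' 10
python3 - <<'E'
from h import *
print(robot.read_state()["torque"])
c=snap("wrist","w10.png")
E
```

```text
[0.03537368 0.24640215 0.01062961]
time: 23.05
position: [0.47, 0.1264, 0.2099]
tcp_rot: [-0.0, 0.082, 0.997, 0.0]
ft_force: [0.0, -0.1, -3.0]
finger_gap: 0.707
gripper_force: 65.5
[0.04193369 0.19333228 0.02130886]
```

```bash
python3 -m jog '[[0,0,0,0,0,0,58],[0,0,0,0,0,0,58],[0,0,0,0,0,0,58]]' 20
python3 -m jog '[[0,0,0,0,0,0,60],[0,0,0,0,0,0,60],[0,0,0,0,0,0,60]]' 20
python3 - <<'E'
from h import *
print(robot.read_state()["torque"])
E
```

```text
time: 23.4
position: [0.4701, 0.1263, 0.21]
tcp_rot: [0.0, 0.082, 0.997, -0.0]
ft_force: [-0.4, 0.5, -2.9]
finger_gap: 0.711
gripper_force: 65.5
time: 23.7
position: [0.4701, 0.1263, 0.21]
tcp_rot: [0.0, 0.082, 0.997, -0.0]
ft_force: [-0.2, 0.9, -2.1]
finger_gap: 0.709
gripper_force: 65.5
[-0.00781352  0.18889666 -0.00784727]
```

```bash
python3 -m jog '[[0,0,0,0,0,0,61],[0,0,0,0,0,0,61]]' 20 | grep -E "gap|gripper"
python3 -m jog '[[0,0,0,0,0,0,61.4],[0,0,0,0,0,0,61.4]]' 20 | grep -E "gap|gripper"
python3 - <<'E'
from h import *
print(robot.read_state()["torque"])
E
```

```text
finger_gap: 0.717
gripper_force: 53.7
finger_gap: 0.724
gripper_force: 46.6
[ 0.06077769  0.133787   -0.02783292]
```

```bash
python3 -m jog '[[0,0,0,0,0,0,62],[0,0,0,0,0,0,62.3],[0,0,0,0,0,0,62.3]]' 20 | grep -E "gap|gripper"
python3 -m jog '[[0,0,0,0,0,0,62.7],[0,0,0,0,0,0,62.7]]' 20 | grep -E "gap|gripper"
python3 - <<'E'
from h import *
print(robot.read_state()["torque"])
E
```

```text
finger_gap: 0.733
gripper_force: 30.0
finger_gap: 0.735
gripper_force: 22.5
[ 0.03422582  0.23591642 -0.01663153]
```

```bash
python3 -m jog '[[0,0,0,0,0,0,63.1],[0,0,0,0,0,0,63.3],[0,0,0,0,0,0,63.3],[0,0,0,0,0,0,63.3],[0,0,0,0,0,0,63.3]]' 20 | grep -E "gap|gripper|force"
python3 - <<'E'
from h import *
print(robot.read_state()["torque"])
c=snap("wrist","w11.png"); h=cv2.cvtColor(c["img"],cv2.COLOR_BGR2HSV)[270:360,240:320]
print(((h[...,0]>60)&(h[...,0]<90)&(h[...,1]>80)).sum())
c=cv2.imread("pics/w9.png"); h=cv2.cvtColor(c,cv2.COLOR_BGR2HSV)[270:360,240:320]
print(((h[...,0]>60)&(h[...,0]<90)&(h[...,1]>80)).sum())
E
```

```text
ft_force: [0.0, -0.4, -2.1]
finger_gap: 0.742
gripper_force: 11.8
[-0.01357416  0.01213551  0.00052466]
0
83
```

The paddle swung down: torque is near 0 and no green blade is visible. I'll regrip firmly, then raise and turn to the rack yaw.

```bash
python3 -m jog '[[0,0,0,0,0,0,55],[0,0,0,0,0,0,55],[0,0,-0.3,0,0,0.5,55],[0,0,-0.5,0,0,1,55],[0,0,-0.5,0,0,1,55],[0,0,-0.5,0,0,1,55],[0,0,-0.5,0,0,1,55],[0,0,-0.5,0,0,1,55],[0,0,-0.5,0,0,1,55],[0,0,-0.5,0,0,1,55]]' 60 | grep -E "gap|gripper|force"
python3 -m jog '[[0,0,-0.5,0,0,1,55],[0,0,-0.5,0,0,1,55],[0,0,-0.5,0,0,1,55],[0,0,-0.6,0,0,0.9,55],[0,0,-0.6,0,0,0.35,55],[0,0,0,0,0,0,55],[0,0,0,0,0,0,55]]' | grep -E "gap|gripper|force"
python3 - <<'E'
from h import *
print(robot.read_state()["torque"])
A=np.array([.5958,-.266]);u=np.array([-.1745,.9847])
plan([*(A-.097*u),.36],100.05)
E
```

```text
ft_force: [-0.9, 0.2, -3.4]
finger_gap: 0.707
gripper_force: 65.5
ft_force: [-1.0, 0.4, -2.2]
finger_gap: 0.71
gripper_force: 65.5
[ 0.03948645 -0.01021777  0.00538982]
turn units total [0.   0.   0.02] shift below is after the turn
t 26.85 p [0.4699 0.1264 0.3721] yaw 100.2 tilt [ 0.  0. -1.] j [ 0.33  0.16 -0.78  1.71  0.12  1.32 -0.29] gap 60.7
shift units total [-20.21   2.22   0.49]
```

```bash
python3 -m jog '[[-0.5,0.1,0,0,0,0,55],[-0.9,0.1,0,0,0,0,55],[-0.9,0.1,0,0,0,0,55],[-0.9,0.1,0,0,0,0,55],[-0.9,0.1,0,0,0,0,55],[-0.9,0.1,0,0,0,0,55],[-0.9,0.1,0,0,0,0,55],[-0.9,0.1,0,0,0,0,55],[-0.9,0.1,0,0,0,0,55],[-0.9,0.1,0,0,0,0,55]]' | grep -E "gap|gripper|force"
python3 -m jog '[[-0.9,0.1,0,0,0,0,55],[-0.9,0.1,0,0,0,0,55],[-0.9,0.1,0,0,0,0,55],[-0.9,0.1,0,0,0,0,55],[-0.9,0.1,0,0,0,0,55],[-0.9,0.1,0,0,0,0,55],[-0.9,0.1,0,0,0,0,55],[-0.9,0.1,0,0,0,0,55],[-0.9,0.1,0,0,0,0,55],[-0.9,0.1,0,0,0,0,55]]' | grep -E "gap|gripper|force"
python3 -m jog '[[-0.9,0.1,0,0,0,0,55],[-0.9,0.1,0,0,0,0,55],[-0.7,0.05,0,0,0,0,55],[0,0,0,0,0,0,55],[0,0,0,0,0,0,55],[0,0,0,0,0,0,55]]' | grep -E "gap|gripper|force"
python3 - <<'E'
from h import *
print(robot.read_state()["torque"])
A=np.array([.5958,-.266]);u=np.array([-.1745,.9847])
plan([*(A-.097*u),.1835],100.05); c=snap("wrist","w12.png"); d=snap("scene","s12.png"); rackdir(c)
a=c["img"]; b=cv2.resize(d["img"][150:330,40:260],None,fx=2.2,fy=2.2)
o=np.zeros((420,760,3),np.uint8); o[:,:360]=cv2.resize(a,(360,270))[0:0].shape and 0 or 0
o[:270,:360]=cv2.resize(a,(360,270)); o[:396,270+6:270+6+484]=o[:396,276:760]; 
o=np.zeros((600,560,3),np.uint8); o[:300,80:480]=cv2.resize(a,(400,300)); o[300:,95:462]=cv2.resize(d["img"][150:330,40:260],(367,300)); cv2.imwrite("pics/m12.png",o)
E
```

```text
ft_force: [0.2, 0.4, -2.5]
finger_gap: 0.712
gripper_force: 65.5
ft_force: [-0.4, 0.3, -2.5]
finger_gap: 0.708
gripper_force: 65.5
ft_force: [-0.5, 0.7, -3.5]
finger_gap: 0.708
gripper_force: 65.6
[ 0.04064127 -0.00762651 -0.01642044]
turn units total [-0.01 -0.01  0.02] shift below is after the turn
t 29.45 p [ 0.6136 -0.3577  0.3719] yaw 100.19 tilt [ 0.  0. -1.] j [ 0.75  0.56 -0.51  1.15  0.26  1.49  0.46] gap 60.5
shift units total [-0.14 -0.06  7.54]Traceback (most recent call last):
  File "<stdin>", line 4, in <module>
  File "h.py", line 67, in rackdir
    print(np.round(out,2).tolist())
          ~~~~~~~~^^^^^^^
    return _wrapfunc(a, 'round', decimals=decimals, out=out)
    return _wrapit(obj, method, *args, **kwds)
    result = getattr(arr, method)(*args, **kwds)
TypeError: unsupported operand type(s) for *: 'NoneType' and 'float'
```

```bash
python3 -m jog '[[-0.14,-0.06,0.5,0,0,0,55],[0,0,0.7,0,0,0,55],[0,0,0.7,0,0,0,55],[0,0,0.7,0,0,0,55],[0,0,0.7,0,0,0,55],[0,0,0.5,0,0,0,55]]' | grep -E "pos|gripper|force"
python3 -m jog '[[0,0,0.5,0,0,0,55],[0,0,0.5,0,0,0,55],[0,0,0.5,0,0,0,55],[0,0,0.5,0,0,0,55]]' | grep -E "pos|gripper|force"
python3 -m jog '[[0,0,0.5,0,0,0,55],[0,0,0.5,0,0,0,55],[0,0,0.3,0,0,0,55],[0,0,0,0,0,0,55],[0,0,0,0,0,0,55]]' | grep -E "pos|gripper|force"
python3 - <<'E'
from h import *
print(robot.read_state()["torque"]); plan()
E
```

```text
position: [0.6218, -0.3539, 0.2959]
ft_force: [-9.0, 31.6, 88.3]
gripper_force: 69.7
position: [0.6135, -0.3618, 0.2289]
ft_force: [-1.0, -0.5, -0.4]
gripper_force: 0.0
position: [0.6169, -0.363, 0.2011]
ft_force: [0.6, 1.5, 30.5]
gripper_force: 17.9
[0.2833071  0.18590324 0.01776021]
t 31.05 p [ 0.6169 -0.363   0.2011] yaw 100.1 tilt [ 0.011 -0.004 -1.   ] j [ 0.76  0.65 -0.49  1.39  0.32  1.16  0.42] gap 55.1
```

The blade hit something at 88 N and the paddle slipped; it was probably regripped mid-swing. I'll look before moving.

Run:
```python
from h import *
c=snap("wrist","w13.png"); d=snap("scene","s13.png"); e=snap("side","e13.png")
o=np.zeros((600,800,3),np.uint8); o[:300,:400]=cv2.resize(c["img"],(400,300)); o[:300,400:]=cv2.resize(d["img"][170:350,40:280],(400,300)); o[300:,:400]=cv2.resize(e["img"][80:245,220:440],(400,300)); cv2.imwrite("pics/m13.png",o)
```

```text
(no output)
```

View pics/m13.png

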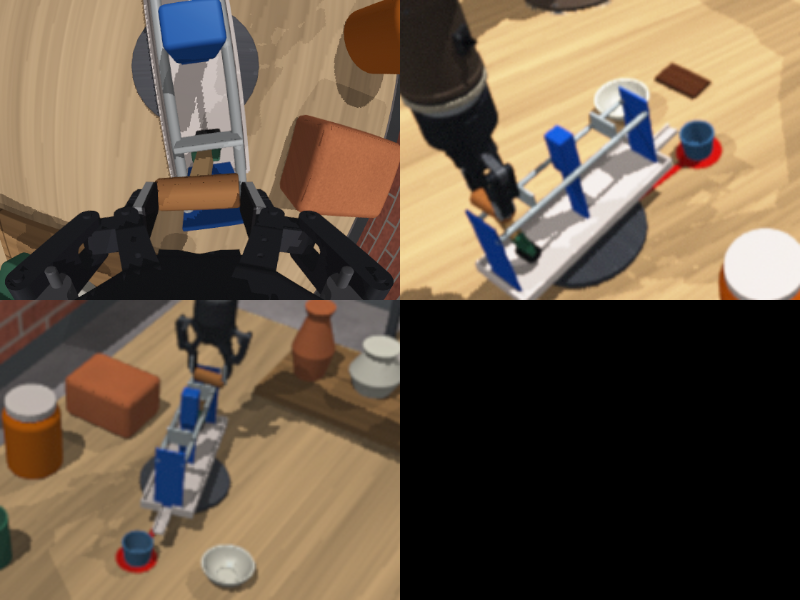

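The paddle is down in bay 1. Its bar lies across the rails under the fingertips and the blade slants, and the rack looks slightly turned. I'll open, raise and look again.

```bash
python3 -m jog '[[0,0,-0.4,0,0,0,60],[0,0,-0.6,0,0,0,80],[0,0,-0.8,0,0,0,80],[0,0,-1,0,0,0,80],[0,0,-1,0,0,0,80],[0,0,-1,0,0,0,80],[0,0,-0.6,0,0,0,80],[0,0,0,0,0,0,80],[0,0,0,0,0,0,80]]' | grep -E "pos|gripper|force"
python3 -m jog '[[1,0,0,0,0,0,80],[1,0,0,0,0,0,80],[1,0,0,0,0,0,80],[0,0,0,0,0,0,80],[0,0,0,0,0,0,80]]' | grep -E "pos|gripper|force"
python3 - <<'E'
from h import *
c=snap("wrist","w14.png"); d=snap("scene","s14.png"); e=snap("side","e14.png");plan()
o=np.zeros((600,800,3),np.uint8); o[:300,:400]=cv2.resize(c["img"],(400,300)); o[:300,400:]=cv2.resize(d["img"][170:350,40:280],(400,300)); o[300:,:400]=cv2.resize(e["img"][80:245,220:440],(400,300));o[300:,400:]=cv2.resize(c["img"][180:390,140:420],(400,300)); cv2.imwrite("pics/m14.png",o)
for P in ([.5958,-.266,.212],[.6127,-.3615,.172],[.5623,-.0769,.056]):print(proj(c,P))
try: rackdir(c)
except Exception: pass
E
```

```text
position: [0.6125, -0.3623, 0.3288]
ft_force: [0.9, 0.2, -0.3]
gripper_force: 0.0
position: [0.5992, -0.2882, 0.3287]
ft_force: [-0.3, -0.4, 0.3]
gripper_force: 0.0
t 32.75 p [ 0.5993 -0.2898  0.329 ] yaw 100.02 tilt [-0.001  0.    -1.   ] j [ 0.72  0.49 -0.53  1.36  0.25  1.36  0.37] gap 79.7
[[279.805818   185.45876284]]
[[279.32372211 278.88511791]]
[[279.91587082   7.19913993]]
[[0.16, 11.25, -24.5, -8.51], [0.18, 14.75, -22.75, -7.45], [0.18, 14.75, -22.75, -7.05]]
```

View pics/m14.png

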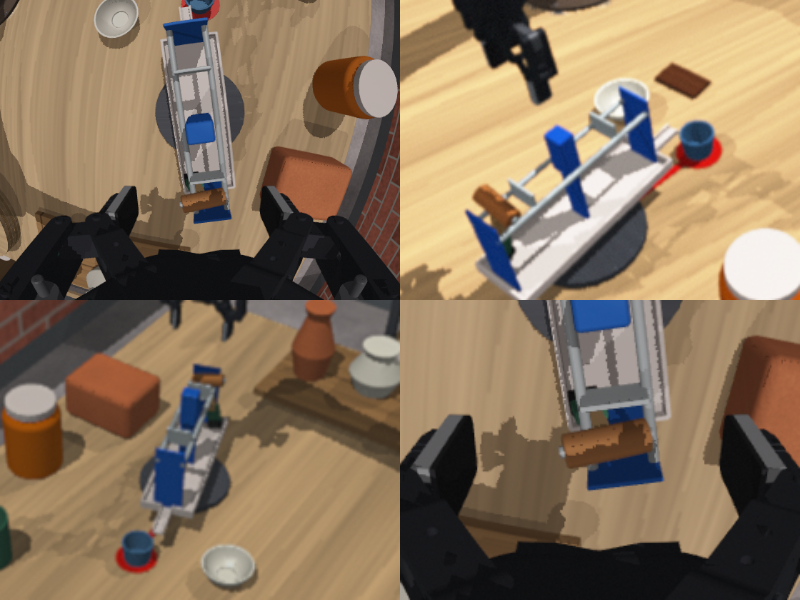

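The rack has been pushed about 7.5° anticlockwise. The bar lies across the rails in bay 1, parallel to the cross plates, with green visible beneath it. I'll triangulate the blade and bar to judge the seating.

Run:
```python
from h import *
np.set_printoptions(precision=4,suppress=True)
a=snap("scene");b=snap("side");w=snap("wrist")
A=np.array([.5958,-.266]); th=np.radians(107.5); u=np.array([np.cos(th),np.sin(th)]);v=np.array([u[1],-u[0]])
def loc(P): d=P[:2]-A; return np.r_[d@u,d@v,P[2]]
bl=A-.097*u
for n,c in(("scene",a),("side",b),("wrist",w)):
    h=cv2.cvtColor(c["img"],cv2.COLOR_BGR2HSV).astype(int)
    e=proj(c,[*bl,.10])[0]; eb=proj(c,[*bl,.172])[0]
    g=(h[...,0]>55)&(h[...,0]<95)&(h[...,1]>60)&(h[...,2]>25)
    ys,xs=np.nonzero(g); k=np.hypot(xs-e[0],ys-e[1])<40
    print(n,"green exp",e,"got",(np.c_[xs,ys][k].mean(0),k.sum()) if k.any() else None)
    m=(h[...,1]>128)&(h[...,0]>=9)&(h[...,0]<=16)&(h[...,2]>60)
    B=blob(m,eb,3); ys,xs=np.nonzero(B); print("  bar exp",eb,"got",xs.mean(),ys.mean(),len(xs)); c["bar"]=(xs.mean(),ys.mean()); c["g"]=np.c_[*np.nonzero(g)[::-1]][k].mean(0) if k.any() else None
print("bar",loc(tri([(c,c["bar"]) for c in(a,b,w)])), "bar a+b",loc(tri([(c,c["bar"]) for c in(a,b)])))
print("green a,b",loc(tri([(a,a["g"]),(b,b["g"])])))
for n,c in(("scene",a),("side",b)):
  print(n,proj(c,[[*(bl-.029*v),.172],[*(bl+.029*v),.172]]))
  pts=np.argwhere(blob((cv2.cvtColor(c["img"],cv2.COLOR_BGR2HSV)[...,1]>128)&(cv2.cvtColor(c["img"],cv2.COLOR_BGR2HSV)[...,0]>=9)&(cv2.cvtColor(c["img"],cv2.COLOR_BGR2HSV)[...,0]<=16),c["bar"],3))[:,::-1]
  print(cv2.minAreaRect(pts.astype(np.float32)))
```

```text
scene green exp [108.4559 314.4224] got (array([104.3   , 317.2333]), np.int64(30))
  bar exp [ 99.6643 293.0757] got 96.82384823848238 293.20867208672087 369
side green exp [330.0225 139.533 ] got (array([337.4412, 143.2941]), np.int64(34))
  bar exp [331.4196 122.154 ] got 334.5131578947368 123.0 76
wrist green exp [290.1716 248.3126] got (array([267.0137, 256.2329]), np.int64(73))
  bar exp [292.6537 276.5477] got 284.2795847750865 278.2726643598616 1445
bar [-0.0996 -0.0087  0.1682] bar a+b [-0.0994 -0.009   0.1681]
green a,b [-0.1026 -0.021   0.0815]
scene [[ 90.0467 286.2761]
 [109.5643 300.0748]]
((96.49999237060547, 292.5000305175781), (28.284271240234375, 15.55634880065918), 45.0)
side [[339.992  123.738 ]
 [322.916  120.5829]]
((333.5, 123.5), (5.0, 15.0), 90.0)
```

The bar sits 9 mm off-centre and tilted. I'll go around it with the tool at the rack's present yaw, centre it, lift slightly and reset it.

Run:
```python
from h import *
plan([.6216,-.3611,.183],107.5)
```

```text
turn units total [-0.01 -0.   -1.24] shift below is after the turn
t 32.9 p [ 0.5995 -0.2893  0.3295] yaw 100.05 tilt [ 0.  0. -1.] j [ 0.72  0.49 -0.53  1.36  0.25  1.36  0.37] gap 79.9
shift units total [-3.01 -0.02  5.86]
```

```bash
python3 -m jog '[[0,0,0,0,0,-0.62,85],[0,0,0,0,0,-0.62,85],[-1,0,0,0,0,0,85],[-1,0,0.2,0,0,0,85],[-1,0,0.8,0,0,0,85],[0,0,1,0,0,0,85],[0,0,1,0,0,0,85],[0,0,0.8,0,0,0,85],[0,0,0,0,0,0,85],[0,0,0,0,0,0,85]]' | grep -E "pos|gripper|force"
python3 -m jog '[[0,0,0.5,0,0,0,85],[0,0,0.5,0,0,0,85],[0,0,0.5,0,0,0,85],[0,0,0.5,0,0,0,85],[0,0,0,0,0,0,85]]' | grep -E "pos|gripper|force"
python3 - <<'E'
from h import *
plan([.6216,-.3611,.183],107.5)
E
```

```text
position: [0.6223, -0.3602, 0.2352]
ft_force: [-0.2, -0.1, 0.2]
gripper_force: 0.0
position: [0.6211, -0.3595, 0.1822]
ft_force: [-1.1, 0.2, -0.3]
gripper_force: 0.0
turn units total [-0.03 -0.03  0.01] shift below is after the turn
t 34.4 p [ 0.6211 -0.3595  0.1822] yaw 107.56 tilt [ 0.  0. -1.] j [ 0.76  0.69 -0.5   1.39  0.34  1.16  0.52] gap 85.1
shift units total [-0.07 -0.   -0.03]
```

```bash
python3 -m jog '[[0,0,0,0,0,0,78],[0,0,0,0,0,0,74],[0,0,0,0,0,0,71],[0,0,0,0,0,0,69],[0,0,0,0,0,0,67],[0,0,0,0,0,0,65],[0,0,0,0,0,0,64],[0,0,0,0,0,0,64]]' 20 | grep -E "pos|gripper|force|gap"
python3 -m jog '[[0,0,0,0,0,0,55],[0,0,0,0,0,0,55],[0,0,0,0,0,0,55],[0,0,0,0,0,0,55]]' 50| grep -E "pos|gripper|force|gap"
```

```text
position: [0.6223, -0.36, 0.1851]
ft_force: [-1.2, 0.1, 0.8]
finger_gap: 0.749
gripper_force: 0.6
position: [0.6226, -0.36, 0.186]
ft_force: [-1.8, 0.1, 4.7]
finger_gap: 0.693
gripper_force: 52.5
```

```bash
python3 -m jog '[[0,0,-0.3,0,0,0,55],[0,0,-0.3,0,0,0,55],[0,0.16,0,0,0,0,55],[0,0,0,0,0,0,55],[0,0,0,0,0,0,55]]' | grep -E "pos|gripper|force|gap"
python3 -m jog '[[0,0,0.2,0,0,0,55],[0,0,0.2,0,0,0,55],[0,0,0.15,0,0,0,55],[0,0,0,0,0,0,55]]' | grep -E "pos|gripper|force|gap"
python3 - <<'E'
from h import *
plan();print(robot.read_state()["torque"])
E
```

```text
position: [0.6261, -0.3585, 0.1997]
ft_force: [-0.1, 0.4, -3.2]
finger_gap: 0.693
gripper_force: 55.5
position: [0.6293, -0.3583, 0.1918]
ft_force: [-3.2, 3.5, 21.5]
finger_gap: 0.694
gripper_force: 60.0
t 36.5 p [ 0.6293 -0.3583  0.1918] yaw 107.58 tilt [ 0.009 -0.002 -1.   ] j [ 0.76  0.68 -0.51  1.37  0.34  1.16  0.52] gap 59.2
[ 1.00729074 -0.0235966   0.08218437]
```

```bash
python3 -m jog '[[0,0,-0.5,0,0,0,55],[0,0,-0.6,0,0,0,55],[0,0,0,0,0,0,55],[0,0,0,0,0,0,55]]' | grep -E "pos|gripper|force|gap"
python3 - <<'E'
from h import *
print(robot.read_state()["torque"])
E
python3 -m jog '[[0,0,0,0,0,0,60],[0,0,0,0,0,0,60.5],[0,0,0,0,0,0,61],[0,0,0,0,0,0,61]]' 20| grep -E "pos|gripper|force|gap"
python3 - <<'E'
from h import *
print(robot.read_state()["torque"]); c=snap("wrist","w15.png"); snap("scene","s15.png"); snap("side","e15.png")
E
```

```text
position: [0.6259, -0.3589, 0.2136]
ft_force: [-0.9, -0.4, -3.4]
finger_gap: 0.694
gripper_force: 56.7
[ 0.06074337 -0.00292277  0.00511584]
position: [0.6259, -0.3587, 0.2134]
ft_force: [0.5, -0.5, -2.8]
finger_gap: 0.714
gripper_force: 20.9
[ 0.06071124 -0.06760527 -0.0424281 ]
```

```bash
python3 -m jog '[[0,0,0,0,0,0,61.3],[0,0,0,0,0,0,61.5],[0,0,0,0,0,0,61.5],[0,0,0,0,0,0,61.5],[0,0,0,0,0,0,61.5],[0,0,0,0,0,0,61.5],[0,0,0,0,0,0,61.5]]' 20| grep -E "pos|gripper|force|gap"
python3 - <<'E'
from h import *
print(robot.read_state()["torque"]); c=snap("wrist","w15.png"); a=snap("scene","s15.png"); b=snap("side","e15.png");plan()
A=np.array([.5958,-.266]); th=np.radians(107.5); u=np.array([np.cos(th),np.sin(th)]);v=np.array([u[1],-u[0]])
def loc(P): d=P[:2]-A; return np.round(np.r_[d@u,d@v,P[2]],4)
print("tcp",loc(robot.read_state()["position"]))
bl=A-.097*u;
for n,c in(("scene",a),("side",b)):
    h=cv2.cvtColor(c["img"],cv2.COLOR_BGR2HSV).astype(int)
    g=(h[...,0]>55)&(h[...,0]<95)&(h[...,1]>60)&(h[...,2]>25); e=proj(c,[*bl,.115])[0]
    ys,xs=np.nonzero(g); k=np.hypot(xs-e[0],ys-e[1])<30; c["g"]=np.c_[xs,ys][k].mean(0); print(n,e,c["g"],k.sum())
print("green",loc(tri([(a,a["g"]),(b,b["g"])])))
E
```

```text
position: [0.6261, -0.3587, 0.2138]
ft_force: [-0.3, 0.4, -2.1]
finger_gap: 0.719
gripper_force: 13.6
[ 0.04366751 -0.01310174  0.01167118]
t 38.3 p [ 0.6261 -0.3587  0.2138] yaw 107.56 tilt [ 0. -0. -1.] j [ 0.76  0.66 -0.51  1.35  0.33  1.21  0.53] gap 61.5
tcp [-0.0975  0.0011  0.2138]
scene [106.70365081 310.16788273] [102.74193548 307.5483871 ] 31
side [330.30693247 135.99506445] [336.77777778 136.22222222] 18
green [-0.0987 -0.0177  0.114 ]
```

The bar is rolled in the grip, right end low. I'll lower until it touches the right rail and release so it levels onto both rails.

```bash
python3 -m jog '[[0,0,0.3,0,0,0,61.5],[0,0,0.3,0,0,0,61.5],[0,0,0.2,0,0,0,61.5],[0,0,0.15,0,0,0,61.5],[0,0,0,0,0,0,61.5]]' | grep -E "pos|gripper|force|gap"
python3 -m jog '[[0,0,0.1,0,0,0,61.5],[0,0,0.1,0,0,0,61.5],[0,0,0,0,0,0,61.5]]' | grep -E "pos|gripper|force|gap"
python3 -m jog '[[0,0,0,0,0,0,63],[0,0,0,0,0,0,65],[0,0,0,0,0,0,67],[0,0,0,0,0,0,70],[0,0,0,0,0,0,75],[0,0,0,0,0,0,80],[0,0,0,0,0,0,80]]' | grep -E "pos|gripper|force|gap"
python3 -m jog '[[0,0,-0.4,0,0,0,82],[0,0,-0.8,0,0,0,82],[0,0,-0.8,0,0,0,82],[0,0,-0.8,0,0,0,82],[0.5,0,-0.8,0,0,0,82],[1,0,-0.8,0,0,0,82],[1,0,-0.8,0,0,0,82],[0.5,0,-0.4,0,0,0,82],[0,0,0,0,0,0,82],[0,0,0,0,0,0,82]]' | grep -E "pos|gripper|force|gap"
cat >> h.py <<'E'
def locs(th,P):
    A=np.array([.5958,-.266]); th=np.radians(th); u=np.array([np.cos(th),np.sin(th)]);v=np.array([u[1],-u[0]])
    d=np.array(P)[:2]-A; return np.round(np.r_[d@u,d@v,P[2]],4)
def rackyaw(c):
    # yaw from white spout visible in wrist view, scanning arcs about the axis at radius .165-.188
    h=cv2.cvtColor(c["img"],cv2.COLOR_BGR2HSV).astype(int); A=np.array([.5958,-.266]); o=[]
    for r in (.162,.17,.178,.186):
        t=np.radians(np.arange(70,130,.1)); q=np.round(proj(c,np.c_[A[0]+r*np.cos(t),A[1]+r*np.sin(t),0*t+.058])).astype(int)
        ok=(q[:,1]>=0)&(q[:,1]<420)&(q[:,0]>=0)&(q[:,0]<560); k=np.zeros(len(t),bool); hv=h[q[ok,1],q[ok,0]]; k[ok]=(hv[:,1]<45)&(hv[:,2]>110)
        if k.sum()>20: o.append((round(np.degrees(np.median(t[k])),1),round(r*k.sum()*.1/57.3*1e3)))
    print("rack yaw(width mm)",o)
def findp(cs,col,P0,rad=35):
    rng=dict(green=(55,95),blue=(100,125),orange=(3,12),yellow=(20,32))[col]
    l=[]
    for c in cs:
        h=cv2.cvtColor(c["img"],cv2.COLOR_BGR2HSV).astype(int); g=(h[...,0]>rng[0])&(h[...,0]<rng[1])&(h[...,1]>60)&(h[...,2]>25)
        e=proj(c,P0)[0]; ys,xs=np.nonzero(g); k=np.hypot(xs-e[0],ys-e[1])<rad
        if k.sum()>8: l.append((c,np.c_[xs,ys][k].mean(0)))
    return tri(l) if len(l)>1 else None
def findbar(cs,P0):
    l=[]
    for c in cs:
        h=cv2.cvtColor(c["img"],cv2.COLOR_BGR2HSV).astype(int); m=(h[...,1]>128)&(h[...,0]>=9)&(h[...,0]<=16)&(h[...,2]>60)
        B=blob(m,proj(c,P0)[0],3); ys,xs=np.nonzero(B); l.append((c,(xs.mean(),ys.mean())))
    return tri(l)
E
python3 - <<'E'
from h import *
w=snap("wrist","w16.png"); a=snap("scene","s16.png"); b=snap("side","e16.png");plan()
rackyaw(w)
P=[.6249,-.3585,.172]
for th in(107.5,109): print(locs(th,findbar([a,b,w],P)),locs(th,findbar([a,b],P)),locs(th,findp([a,b],"green",[.6249,-.3585,.09])))
E
```

```text
position: [0.6273, -0.3587, 0.192]
ft_force: [-2.2, 0.7, 7.5]
finger_gap: 0.722
gripper_force: 18.2
position: [0.6287, -0.3593, 0.1892]
ft_force: [-1.3, 1.1, 15.1]
finger_gap: 0.719
gripper_force: 27.4
position: [0.6261, -0.3586, 0.1848]
ft_force: [0.5, 0.7, 0.8]
finger_gap: 0.936
gripper_force: 0.0
position: [0.6032, -0.2879, 0.3248]
ft_force: [0.6, -0.5, -0.3]
finger_gap: 0.964
gripper_force: 0.0
t 40.95 p [ 0.603  -0.2886  0.3234] yaw 107.46 tilt [-0.002  0.    -1.   ] j [ 0.73  0.5  -0.55  1.36  0.26  1.36  0.48] gap 81.7
rack yaw(width mm) [(np.float64(112.7), 23), (np.float64(111.9), 20), (np.float64(112.1), 20)]Traceback (most recent call last):
  File "<stdin>", line 5, in <module>
  File "h.py", line 81, in locs
    d=np.array(P)[:2]-A; return np.round(np.r_[d@u,d@v,P[2]],4)
      ~~~~~~~~~~~^^^^
IndexError: too many indices for array: array is 0-dimensional, but 1 were indexed
```

Run:
```python
from h import *
w=snap("wrist"); a=snap("scene"); b=snap("side")
P=[.632,-.356,.172]; th=112
for cs in ([a,b,w],[a,w],[a,b]): print("bar",locs(th,findbar(cs,P)))
for n,c in(("scene",a),("side",b),("wrist",w)):
    h=cv2.cvtColor(c["img"],cv2.COLOR_BGR2HSV).astype(int); g=(h[...,0]>50)&(h[...,0]<95)&(h[...,1]>60)&(h[...,2]>15)
    e=proj(c,[P[0],P[1],.09])[0]; ys,xs=np.nonzero(g); k=np.hypot(xs-e[0],ys-e[1])<35; print(n,e,np.c_[xs,ys][k].mean(0),k.sum(),proj(c,P))
    m=(h[...,1]>128)&(h[...,0]>=9)&(h[...,0]<=16)&(h[...,2]>60); B=blob(m,proj(c,P)[0],3); q=np.argwhere(B)[:,::-1].astype(np.float32); print("  rect",cv2.minAreaRect(q), len(q))
```

```text
bar [-0.1002 -0.0071  0.1703]
bar [-0.1002 -0.0065  0.1708]
bar [-0.0999 -0.0074  0.1701]
scene [112.10913111 318.86725248] [111.82417582 319.96703297] 91 [[102.30016132 294.76065476]]
  rect ((98.42696380615234, 295.0168762207031), (27.877946853637695, 14.415971755981445), 32.0053825378418) 333
side [327.69267086 141.50447299] [333. 143.] 1 [[329.20402191 121.7964512 ]]
  rect ((331.4923095703125, 122.06155395507812), (15.628376007080078, 5.209458351135254), 7.125016689300537) 82
wrist [285.49723798 247.66851306] [282.19047619 259.71428571] 42 [[287.10394095 280.15622782]]
  rect ((280.5014953613281, 283.0277099609375), (24.7396297454834, 62.90300369262695), 86.8201675415039) 1509
```

The bar is now level on both rails in bay 1 (z 0.1705), with the blade seen where expected straight below. The rack stands at 112°, so I'll turn it back gently by the tab.

```bash
python3 -m jog '[[0.5,0.07,0,0,0,-0.75,85],[0.45,0,0.6,0,0,0,85],[0,0,0.8,0,0,0,85],[0,0,0.8,0,0,0,85],[0,0,0.8,0,0,0,85],[0,0,0.8,0,0,0,85],[0,0,0.78,0,0,0,85],[0,0,0,0,0,0,60],[0,0,0,0,0,0,40],[0,0,0,0,0,0,25]]' 50| grep -E "pos|gripper|force|gap"
python3 -m jog '[[0,0,0,0,0,0,25],[0,0,0,0,0,0,25],[0,0,0,0,0,0.2,25],[0,0,0,0,0,0.3,25],[0,0,0,0,0,0.3,25],[0,0,0,0,0,0.3,25],[0,0,0,0,0,0.3,25],[0,0,0,0,0,0.3,25],[0,0,0,0,0,0.25,25],[0,0,0,0,0,0.1,25]]' | grep -E "pos|gripper|force|gap"
python3 -m jog '[[0,0,0,0,0,0,25],[0,0,0,0,0,0,25],[0,0,0,0,0,0,40],[0,0,0,0,0,0,60],[0,0,0,0,0,0,85],[0,0,-0.6,0,0,0,85],[0,0,-1,0,0,0,85],[0,0,-1,0,0,0,85],[0,0,-1,0,0,0,85],[0,0,-1,0,0,0,85]]' | grep -E "pos|gripper|force|gap"
python3 -m jog '[[0,0,0,0,0,0,85],[0,0,0,0,0,0,85]]' >/dev/null
python3 - <<'E'
from h import *
w=snap("wrist","w17.png"); a=snap("scene"); b=snap("side");plan()
rackyaw(w)
P=[.6127,-.3615,.172]; th=100
for cs in ([a,b,w],[a,w],[a,b]): print("bar",locs(th,findbar(cs,P)))
for n,c in(("scene",a),("side",b),("wrist",w)):
    h=cv2.cvtColor(c["img"],cv2.COLOR_BGR2HSV).astype(int); g=(h[...,0]>50)&(h[...,0]<95)&(h[...,1]>60)&(h[...,2]>15)
    e=proj(c,[P[0],P[1],.09])[0]; ys,xs=np.nonzero(g); k=np.hypot(xs-e[0],ys-e[1])<35; print(n,e,np.c_[xs,ys][k].mean(0),k.sum())
E
```

```text
position: [0.5978, -0.2645, 0.2117]
ft_force: [0.7, 0.8, -0.0]
finger_gap: 0.509
gripper_force: 0.0
position: [0.5961, -0.2652, 0.2122]
ft_force: [-7.0, -0.1, 7.4]
finger_gap: 0.343
gripper_force: 53.2
position: [0.5974, -0.264, 0.328]
ft_force: [0.7, -0.3, -0.4]
finger_gap: 0.998
gripper_force: 0.0
t 44.45 p [ 0.5967 -0.2642  0.3247] yaw 99.76 tilt [-0.001  0.001 -1.   ] j [ 0.7   0.47 -0.53  1.4   0.24  1.34  0.33] gap 85.1
rack yaw(width mm) [(np.float64(99.6), 20), (np.float64(99.8), 19), (np.float64(99.8), 19), (np.float64(99.8), 21)]
bar [-0.0996 -0.007   0.1707]
bar [-0.0996 -0.0065  0.172 ]
bar [-0.0988 -0.0072  0.1702]
scene [105.90909623 313.98776832] [105.5257732  315.54639175] 97
side [333.36653625 142.71125902] [336.75       143.91666667] 36
wrist [276.96518347 265.73464602] [271.5 261.5] 40
```

The rack is back at 99.8°. The bar is about 7 mm off-centre on the rails, so I'll centre it with a short lift.

Run:
```python
from h import *
plan([.6087,-.3638,.185],99.8)
```

```text
turn units total [-0.01 -0.01 -0.01] shift below is after the turn
t 44.45 p [ 0.5967 -0.2642  0.3247] yaw 99.76 tilt [ 0.  0. -1.] j [ 0.7   0.47 -0.53  1.4   0.24  1.34  0.33] gap 85.1
shift units total [-4.01 -0.21  5.59]
```

```bash
python3 -m jog '[[-1,-0.05,0,0,0,0,85],[-1,-0.05,0,0,0,0,85],[-1,-0.05,0,0,0,0,85],[-1,-0.06,0,0,0,0,85],[0,0,0.9,0,0,0,85],[0,0,0.9,0,0,0,85],[0,0,0.9,0,0,0,85],[0,0,0.9,0,0,0,85],[0,0,0.9,0,0,0,85],[0,0,0.5,0,0,0,85]]' | grep -E "pos|gripper|force|gap"
python3 -m jog '[[0,0,0.5,0,0,0,80],[0,0,0,0,0,0,76],[0,0,0,0,0,0,73],[0,0,0,0,0,0,70],[0,0,0,0,0,0,68],[0,0,0,0,0,0,66],[0,0,0,0,0,0,64],[0,0,0,0,0,0,63],[0,0,0,0,0,0,55],[0,0,0,0,0,0,55]]' 40| grep -E "pos|gripper|force|gap"
python3 -m jog '[[0,0,0,0,0,0,55],[0,0,0,0,0,0,55],[0,0,-0.2,0,0,0,55],[0,0,-0.2,0,0,0,55],[0,0,0,0,0,0,55]]' | grep -E "pos|gripper|force|gap"
python3 - <<'E'
from h import *
print(robot.read_state()["torque"]);plan([.6127,-.3630,.195],99.8)
w=snap("wrist","w18.png");rackyaw(w); a=snap("scene"); b=snap("side")
P=[.610,-.3630,.182]
for cs in ([a,b,w],[a,w],[a,b]): print("bar",locs(99.8,findbar(cs,P)))
E
```

```text
position: [0.6077, -0.3633, 0.1973]
ft_force: [0.1, 0.2, 0.1]
finger_gap: 0.992
gripper_force: 0.0
position: [0.6093, -0.364, 0.1892]
ft_force: [-1.1, -0.4, 5.6]
finger_gap: 0.719
gripper_force: 41.9
position: [0.6092, -0.3636, 0.1985]
ft_force: [-0.0, -0.1, -3.4]
finger_gap: 0.715
gripper_force: 44.0
[-0.0297454  -0.02497663 -0.02618006]
turn units total [ 0.01  0.   -0.01] shift below is after the turn
t 46.95 p [ 0.6092 -0.3636  0.1985] yaw 99.76 tilt [ 0.  0. -1.] j [ 0.76  0.65 -0.48  1.4   0.31  1.16  0.42] gap 61.0
shift units total [0.   0.14 0.14]
rack yaw(width mm) []
bar [-0.1009 -0.0054  0.1822]
bar [-0.1023 -0.0068  0.1848]
bar [-0.1018 -0.0063  0.1824]
```

```bash
python3 -m jog '[[0,0.16,0,0,0,0,55],[0,0,0,0,0,0,55],[0,0,0.2,0,0,0,55],[0,0,0.2,0,0,0,55],[0,0,0,0,0,0,55]]' | grep -E "pos|gripper|force|gap"
python3 -m jog '[[0,0,0,0,0,0,62],[0,0,0,0,0,0,64],[0,0,0,0,0,0,67],[0,0,0,0,0,0,72],[0,0,0,0,0,0,78],[0,0,0,0,0,0,82],[0,0,-0.5,0,0,0,82],[0,0,-1,0,0,0,82],[0,0,-1,0,0,0,82],[0,0,-1,0,0,0,82]]' | grep -E "pos|gripper|force|gap"
python3 -m jog '[[1,0,-1,0,0,0,82],[1,0,-1,0,0,0,82],[1,0,-0.5,0,0,0,85],[1,0,0,0,0,0,85],[0,0,0,0,0,0,85],[0,0,0,0,0,0,85]]' | grep -E "pos|gripper|force|gap"
python3 - <<'E'
from h import *
w=snap("wrist","w19.png");rackyaw(w); a=snap("scene"); b=snap("side")
P=[.6127,-.3615,.172]
for cs in ([a,b,w],[a,w],[a,b]): print("bar",locs(99.8,findbar(cs,P)))
for n,c in(("scene",a),("side",b),("wrist",w)):
    h=cv2.cvtColor(c["img"],cv2.COLOR_BGR2HSV).astype(int); g=(h[...,0]>50)&(h[...,0]<95)&(h[...,1]>60)&(h[...,2]>15)
    e=proj(c,[P[0],P[1],.09])[0]; ys,xs=np.nonzero(g); k=np.hypot(xs-e[0],ys-e[1])<35; print(n,e,np.c_[xs,ys][k].mean(0),k.sum())
print("others")
for nm,g,sd in(("blue",[.443,.295],1),("yellow",[.623,.236],-1),("orange",[.621,.39],-1)):
    for c in(a,b): paddle(c,g,side=sd)
plan([.623,.236,.32],190)
E
```

```text
position: [0.6136, -0.3632, 0.1892]
ft_force: [-0.8, 0.2, 4.6]
finger_gap: 0.718
gripper_force: 44.9
position: [0.6129, -0.363, 0.2776]
ft_force: [0.9, -0.2, -0.5]
finger_gap: 0.956
gripper_force: 0.0
position: [0.596, -0.2642, 0.3393]
ft_force: [-0.5, 0.3, 0.2]
finger_gap: 0.998
gripper_force: 0.0
rack yaw(width mm) [(np.float64(101.5), 21), (np.float64(101.6), 20), (np.float64(101.6), 20), (np.float64(101.7), 20)]
bar [-0.0995  0.0002  0.1709]
bar [-0.0996  0.0008  0.1724]
bar [-9.860e-02 -1.000e-04  1.704e-01]
scene [105.90909623 313.98776832] [107.11340206 317.5257732 ] 97
side [333.36653625 142.71125902] [335.7037037  143.40740741] 27
wrist [278.29155491 261.58594502] [276.33333333 257.96666667] 30
others
bar [0.4465 0.3001] size [45.9 50.3] blade dir -37.3
bar [0.4403 0.2969] size [25.1 56.2] blade dir -15.6
bar [0.6273 0.2379] size [32.  67.2] blade dir -176.5
bar [0.6243 0.2318] size [23.5 56.9] blade dir -174.0
bar [0.6268 0.398 ] size [34.1 64. ] blade dir 176.4
bar [0.6229 0.3918] size [24.6 55.9] blade dir -179.3
turn units total [-1.000e-02 -0.000e+00 -1.506e+01] shift below is after the turn
t 49.35 p [ 0.5957 -0.2659  0.3379] yaw 99.66 tilt [-0.  0. -1.] j [ 0.7   0.46 -0.53  1.38  0.23  1.36  0.33] gap 85.3
shift units total [-4.56 19.58  0.72]
```

Green is seated and centred, with the rack at 101.6° (final trim later). Next is yellow.

```bash
python3 -m jog '[[0.98,0.22,0,0,0,0,85],[0.98,0.22,0,0,0,0,85],[0.98,0.22,0,0,0,0,85],[0.98,0.22,0,0,0,0,85],[0.98,0.22,0,0,0,0,85],[0.98,0.22,0,0,0,0,85],[0.98,0.22,0,0,0,0,85],[0.98,0.22,0,0,0,0,85],[0.98,0.22,0,0,0,0,85],[0.98,0.22,0,0,0,0,85]]' >/dev/null
python3 -m jog '[[0.98,0.22,0,0,0,0,85],[0.98,0.22,0,0,0,0,85],[0.98,0.22,0,0,0,0,85],[0.98,0.22,0,0,0,0,85],[0.98,0.22,0,0,0,0,85],[0.98,0.22,0,0,0,0,85],[0.98,0.22,0,0,0,0,85],[0.98,0.22,0,0,0,0,85],[0.98,0.22,0,0,0,0,85],[0.98,0.22,0,0,0,0,85]]' >/dev/null
python3 -m jog '[[0,0,0.5,0,0,-1,85],[0,0,0.5,0,0,-1,85],[0,0,0.5,0,0,-1,85],[0,0,0.5,0,0,-1,85],[0,0,0.5,0,0,-1,85],[0,0,0.5,0,0,-1,85],[0,0,0.5,0,0,-1,85],[0,0,0.5,0,0,-1,85],[0,0,0.5,0,0,-1,85],[0,0,0.5,0,0,-1,85]]' >/dev/null
python3 -m jog '[[0,0,0.3,0,0,-1,85],[0,0,0.3,0,0,-1,85],[0,0,0.3,0,0,-1,85],[0,0,0.3,0,0,-1,85],[0,0,0.3,0,0,-0.5,85],[0,0,0,0,0,0,85],[0,0,0,0,0,0,85]]' |grep pos
python3 - <<'E'
from h import *
w=snap("wrist","w20.png"); p,d=paddle(w,[.623,.234],side=-1); plan([*p,.0225],d); print(p,d)
E
```

```text
position: [0.6217, 0.2363, 0.1751]
bar [0.6254 0.2342] size [23.1 58.6] blade dir -173.4
turn units total [ 0. -0.  0.] shift below is after the turn
t 53.1 p [0.6217 0.2367 0.1756] yaw -173.38 tilt [ 0. -0. -1.] j [ 0.14  0.73 -0.92  1.53  0.61  1.19  0.79] gap 85.4
shift units total [-0.13 -0.12  6.12]
[0.62537317 0.23415715] -173.4007306098938
```

```bash
python3 -m jog '[[-0.13,-0.12,0.6,0,0,0,78],[0,0,1,0,0,0,78],[0,0,1,0,0,0,78],[0,0,1,0,0,0,78],[0,0,1,0,0,0,76],[0,0,0.8,0,0,0,76],[0,0,0.4,0,0,0,74],[0,0,0.32,0,0,0,70],[0,0,0,0,0,0,70],[0,0,0,0,0,0,68]]' 60| grep -E "pos|gripper|force|gap"
python3 -m jog '[[0,0,0,0,0,0,55],[0,0,0,0,0,0,55],[0,0,0,0,0,0,55],[0,0,0,0,0,0,55]]' 60| grep -E "pos|gripper|force|gap"
python3 -m jog '[[0,0,-0.2,0,0,0,55],[0,0,-0.3,0,0,0,55],[0,0,-0.6,0,0,0,55],[0,0,-0.9,0,0,0,55],[0,0,-1,0,0,0,55],[0,0,-1,0,0,0,55],[0,0,-1,0,0,0,55],[0,0,-1,0,0,0,55],[0,0,-0.7,0,0,0,55],[0,0,0,0,0,0,55]]' | grep -E "pos|gripper|force|gap"
```

```text
position: [0.6254, 0.2348, 0.0233]
ft_force: [0.7, -0.3, 0.3]
finger_gap: 0.801
gripper_force: 0.0
position: [0.6255, 0.2348, 0.0245]
ft_force: [-2.4, -0.3, 5.8]
finger_gap: 0.71
gripper_force: 63.4
position: [0.6259, 0.2353, 0.1935]
ft_force: [-1.0, -0.3, -1.7]
finger_gap: 0.708
gripper_force: 65.5
```

Lifted. Now I'll ease the grip, let the swing settle, and check with the two fixed cameras.

```bash
python3 -m jog '[[0,0,0,0,0,0,61],[0,0,0,0,0,0,61.5],[0,0,0,0,0,0,62],[0,0,0,0,0,0,62.5],[0,0,0,0,0,0,63],[0,0,0,0,0,0,63.2],[0,0,0,0,0,0,63.2],[0,0,0,0,0,0,63.2],[0,0,0,0,0,0,63.2],[0,0,0,0,0,0,63.2]]' 20| grep -E "gripper|force|gap"
python3 -m jog '[[0,0,0,0,0,0,63.4],[0,0,0,0,0,0,63.4],[0,0,0,0,0,0,63.4],[0,0,0,0,0,0,63.4],[0,0,0,0,0,0,63.4],[0,0,0,0,0,0,63.4],[0,0,0,0,0,0,63.4]]' 20| grep -E "gripper|force|gap"
python3 - <<'E'
from h import *
a=snap("scene");b=snap("side");print(robot.read_state()["torque"]);plan()
p=robot.read_state()["position"]; print("blade rel",findp([a,b],"yellow",p-[0,0,.07],25)-p)
E
```

```text
ft_force: [0.6, -0.2, -3.0]
finger_gap: 0.744
gripper_force: 13.1
ft_force: [-0.5, -0.3, -2.8]
finger_gap: 0.742
gripper_force: 9.7
[0.03882336 0.05516904 0.00814558]
t 57.3 p [0.6248 0.2345 0.19  ] yaw -173.24 tilt [-0. -0. -1.] j [ 0.14  0.72 -0.93  1.51  0.6   1.21  0.81] gap 63.5
blade rel [ 0.00625981  0.00022202 -0.09164503]
```

```bash
python3 -m jog '[[0,0,0,0,0,0,55],[0,0,0,0,0,0,55],[0,0,-0.3,0,0,0.5,55],[0,0,-0.5,0,0,1,55],[0,0,-0.5,0,0,1,55],[0,0,-0.5,0,0,1,55],[0,0,-0.5,0,0,1,55],[0,0,-0.5,0,0,1,55],[0,0,-0.5,0,0,1,55],[0,0,-0.5,0,0,1,55]]' 60 | grep -E "gap|gripper|force"
python3 -m jog '[[0,0,-0.5,0,0,1,55],[0,0,-0.5,0,0,1,55],[0,0,-0.5,0,0,1,55],[0,0,-0.5,0,0,1,55],[0,0,-0.5,0,0,1,55],[0,0,-0.5,0,0,1,55],[0,0,-0.5,0,0,0.7,55],[0,0,-0.3,0,0,0,55],[0,0,0,0,0,0,55]]' | grep -E "gap|gripper|force"
python3 - <<'E'
from h import *
u=np.array([-.2011,.9796])
plan([*(np.array([.5958,-.266])-.039*u),.36],101.6)
E
```

```text
ft_force: [-0.2, -0.3, -3.3]
finger_gap: 0.706
gripper_force: 65.5
ft_force: [0.2, 0.9, -3.5]
finger_gap: 0.707
gripper_force: 65.5
turn units total [ 0.02 -0.    0.02] shift below is after the turn
t 59.2 p [0.625  0.2349 0.3812] yaw 101.7 tilt [ 0.  0. -1.] j [-0.02  0.5  -0.66  1.26  0.3   1.48 -0.45] gap 60.4
shift units total [-20.95  -5.17   0.85]
```

```bash
python3 -m jog '[[-0.5,-0.2,0,0,0,0,55],[-0.95,-0.24,0,0,0,0,55],[-0.95,-0.24,0,0,0,0,55],[-0.95,-0.24,0,0,0,0,55],[-0.95,-0.24,0,0,0,0,55],[-0.95,-0.24,0,0,0,0,55],[-0.95,-0.24,0,0,0,0,55],[-0.95,-0.24,0,0,0,0,55],[-0.95,-0.24,0,0,0,0,55],[-0.95,-0.24,0,0,0,0,55]]' >/dev/null
python3 -m jog '[[-0.95,-0.24,0,0,0,0,55],[-0.95,-0.24,0,0,0,0,55],[-0.95,-0.24,0,0,0,0,55],[-0.95,-0.24,0,0,0,0,55],[-0.95,-0.24,0,0,0,0,55],[-0.95,-0.24,0,0,0,0,55],[-0.95,-0.24,0,0,0,0,55],[-0.95,-0.24,0,0,0,0,55],[-0.95,-0.24,0,0,0,0,55],[-0.95,-0.24,0,0,0,0,55]]' >/dev/null
python3 -m jog '[[-0.95,-0.2,0,0,0,0,55],[-0.95,-0.2,0,0,0,0,55],[-0.5,0,0,0,0,0,55],[0,0,0,0,0,0,55],[0,0,0,0,0,0,55],[0,0,0,0,0,0,55]]' |grep -E "gap|gripper|force"
python3 - <<'E'
from h import *
a=snap("scene");b=snap("side");w=snap("wrist");print(robot.read_state()["torque"])
u=np.array([-.2011,.9796])
plan([*(np.array([.5958,-.266])-.039*u),.36],101.6)
p=robot.read_state()["position"]; print("blade rel",findp([a,b],"yellow",p-[0,0,.09],25)-p)
try: print("bar rel",findbar([a,b],p-[0,0,.011])-p)
except Exception as e: print(e)
rackyaw(w)
E
```

```text
ft_force: [-0.3, 0.2, -2.8]
finger_gap: 0.71
gripper_force: 65.6
[-0.00357422  0.03156301  0.01973804]
turn units total [0.   0.   0.01] shift below is after the turn
t 61.95 p [ 0.6037 -0.3032  0.3804] yaw 101.66 tilt [ 0.  0. -1.] j [ 0.72  0.49 -0.53  1.24  0.24  1.47  0.42] gap 60.3
shift units total [-0.04 -0.01  0.82]
blade rel [ 0.00143147 -0.00702676 -0.09614677]
bar rel [ 0.00119121 -0.00438717 -0.01541776]
rack yaw(width mm) [(np.float64(101.8), 20), (np.float64(101.8), 20), (np.float64(101.8), 20)]
```

The blade hangs straight below the bar and the position matches bay 2, so I'll lower with force checks.

```bash
python3 -m jog '[[0.06,0,0.7,0,0,0,55],[0,0,0.7,0,0,0,55],[0,0,0.7,0,0,0,55],[0,0,0.6,0,0,0,55],[0,0,0,0,0,0,55]]' | grep -E "pos|gripper|force"
python3 -m jog '[[0,0,0.4,0,0,0,55],[0,0,0.4,0,0,0,55],[0,0,0.4,0,0,0,55],[0,0,0,0,0,0,55]]' | grep -E "pos|gripper|force"
python3 - <<'E'
from h import *
print(robot.read_state()["torque"],robot.read_state()["ft_force"])
E
```

```text
position: [0.6022, -0.3025, 0.3102]
ft_force: [-0.3, -0.4, -3.0]
gripper_force: 65.8
position: [0.6024, -0.3029, 0.2806]
ft_force: [0.3, 0.4, -2.4]
gripper_force: 65.8
[ 0.01747264 -0.00279272  0.00573134] [ 0.3158313   0.41677887 -2.39010037]
```

```bash
python3 -m jog '[[0,0,0.5,0,0,0,55],[0,0,0.5,0,0,0,55],[0,0,0.5,0,0,0,55],[0,0,0.5,0,0,0,55],[0,0,0,0,0,0,55]]' | grep -E "pos|gripper|force"
python3 -m jog '[[0,0,0.5,0,0,0,55],[0,0,0.5,0,0,0,55],[0,0,0.3,0,0,0,55],[0,0,0.25,0,0,0,55],[0,0,0,0,0,0,55],[0,0,0,0,0,0,55]]' | grep -E "pos|gripper|force"
```

```text
position: [0.602, -0.3028, 0.2297]
ft_force: [-0.3, 0.6, -2.3]
gripper_force: 65.8
position: [0.6033, -0.303, 0.1939]
ft_force: [-0.8, 0.2, -2.9]
gripper_force: 65.8
```

```bash
python3 -m jog '[[0,0,0.2,0,0,0,55],[0,0,0.14,0,0,0,55],[0,0,0,0,0,0,55],[0,0,0,0,0,0,55]]' | grep -E "pos|gripper|force"
python3 -m jog '[[0,0,0,0,0,0,62],[0,0,0,0,0,0,64],[0,0,0,0,0,0,67],[0,0,0,0,0,0,72],[0,0,0,0,0,0,78],[0,0,0,0,0,0,80],[0,0,-0.5,0,0,0,80],[0,0,-1,0,0,0,82],[0,0,-1,0,0,0,82],[0,0,-1,0,0,0,82]]' | grep -E "pos|gripper|force|gap"
python3 -m jog '[[1,0,-1,0,0,0,85],[0.5,0,-1,0,0,0,85],[0,0,-0.5,0,0,0,85],[0,0,0,0,0,0,85],[0,0,0,0,0,0,85]]' | grep -E "pos|force"
python3 - <<'E'
from h import *
w=snap("wrist","w22.png");rackyaw(w); a=snap("scene"); b=snap("side")
u=np.array([-.2011,.9796]); A=np.array([.5958,-.266])
for k,col in((-.097,"green"),(-.039,"yellow")):
    P=A+k*u; print(col,"bar",locs(101.6,findbar([a,b],[*P,.172])),locs(101.6,findbar([a,w],[*P,.172])),"blade",[None if q is None else locs(101.6,q) for q in (findp(cs,col,[*P,.09],22) for cs in([a,b],))])
for nm,g,sd in(("blue",[.443,.295],1),("orange",[.621,.39],-1)):
    for c in(b,): paddle(c,g,side=sd)
plan([.621,.39,.32],180)
E
```

```text
position: [0.6036, -0.3033, 0.1864]
ft_force: [-0.6, -0.4, 4.4]
gripper_force: 66.3
position: [0.6032, -0.303, 0.2748]
ft_force: [0.2, 0.2, 0.4]
finger_gap: 0.961
gripper_force: 0.0
position: [0.5952, -0.2676, 0.3345]
ft_force: [-1.0, 0.2, -0.7]
gripper_force: 0.0
rack yaw(width mm) [(np.float64(102.1), 20), (np.float64(101.9), 19), (np.float64(101.9), 19), (np.float64(102.1), 20)]
green bar [-0.1008  0.0018  0.1706] [-0.1017  0.0028  0.1727] blade [array([-0.1016, -0.0018,  0.0814])]
yellow bar [-0.0415 -0.0122  0.165 ] [-0.042  -0.0003  0.1724] blade [array([-0.0435, -0.0079,  0.0894])]
bar [0.4399 0.297 ] size [24.3 56.2] blade dir -15.6
bar [0.624  0.3918] size [22.4 55.9] blade dir -179.3
turn units total [-1.000e-02 -3.000e-02 -1.308e+01] shift below is after the turn
t 66.0 p [ 0.595  -0.2672  0.3335] yaw 101.5 tilt [ 0.  0. -1.] j [ 0.7   0.47 -0.54  1.39  0.24  1.36  0.36] gap 84.9
shift units total [-1.04 26.29  0.54]
```

Yellow is seated in bay 2. Next is orange.

```bash
python3 -m jog '[[0.98,0.24,0,0,0,0,85],[0.98,0.24,0,0,0,0,85],[0.98,0.24,0,0,0,0,85],[0.98,0.24,0,0,0,0,85],[0.98,0.24,0,0,0,0,85],[0.98,0.24,0,0,0,0,85],[0.98,0.24,0,0,0,0,85],[0.98,0.24,0,0,0,0,85],[0.98,0.24,0,0,0,0,85],[0.98,0.24,0,0,0,0,85]]' >/dev/null
python3 -m jog '[[0.98,0.24,0,0,0,0,85],[0.98,0.24,0,0,0,0,85],[0.98,0.24,0,0,0,0,85],[0.98,0.24,0,0,0,0,85],[0.98,0.24,0,0,0,0,85],[0.98,0.24,0,0,0,0,85],[0.98,0.24,0,0,0,0,85],[0.98,0.24,0,0,0,0,85],[0.98,0.24,0,0,0,0,85],[0.98,0.24,0,0,0,0,85]]' >/dev/null
python3 -m jog '[[0.98,0.24,0,0,0,0,85],[0.98,0.24,0,0,0,0,85],[0.98,0.24,0,0,0,0,85],[0.98,0.24,0,0,0,0,85],[0.98,0.24,0,0,0,0,85],[0.98,0.24,0,0,0,-0.2,85],[0,0,0.5,0,0,-1,85],[0,0,0.5,0,0,-1,85],[0,0,0.5,0,0,-1,85],[0,0,0.5,0,0,-1,85]]' >/dev/null
python3 -m jog '[[0,0,0.5,0,0,-1,85],[0,0,0.5,0,0,-1,85],[0,0,0.5,0,0,-1,85],[0,0,0.5,0,0,-1,85],[0,0,0.5,0,0,-1,85],[0,0,0.5,0,0,-1,85],[0,0,0.5,0,0,-1,85],[0,0,0.5,0,0,-1,85],[0,0,0.5,0,0,-1,85],[0,0,0,0,0,0,85]]' >/dev/null
python3 -m jog '[[0,0,0,0,0,0,85],[0,0,0,0,0,0,85]]'|grep -E "pos|force"
python3 - <<'E'
from h import *
w=snap("wrist","w23.png"); p,d=paddle(w,[.623,.392],side=-1); plan([*p,.0225],d); print(p,d)
E
```

```text
position: [0.6211, 0.3892, 0.1732]
ft_force: [-0.6, 0.6, 0.3]
gripper_force: 0.0
bar [0.6246 0.3932] size [23.3 59.1] blade dir -177.9
turn units total [ 0.    0.01 -0.24] shift below is after the turn
t 70.25 p [0.6211 0.3893 0.1735] yaw -179.35 tilt [ 0. -0. -1.] j [-0.14  0.83 -0.88  1.34  0.64  1.27  0.54] gap 85.2
shift units total [-0.15  0.15  6.04]
[0.62456195 0.39323199] -177.9206874370575
```

Run:
```python
from h import *
a=snap("scene");b=snap("side")
print(tri([(a,(362,155)),(b,(174,331))]), onz(a,(361,172),.05),onz(b,(174,347),.05))
w=snap("wrist"); h=cv2.cvtColor(w["img"],cv2.COLOR_BGR2HSV).astype(int)
```

```text
[0.54009507 0.49785443 0.09504034] [[0.56398717 0.48200704 0.05      ]] [[0.53079038 0.51265762 0.05      ]]
```

```bash
python3 -m jog '[[-0.15,0.15,0.6,0,0,-0.24,78],[0,0,1,0,0,0,78],[0,0,1,0,0,0,78],[0,0,1,0,0,0,78],[0,0,1,0,0,0,76],[0,0,0.7,0,0,0,76],[0,0,0.4,0,0,0,74],[0,0,0.32,0,0,0,70],[0,0,0,0,0,0,70],[0,0,0,0,0,0,68]]' 60| grep -E "pos|gripper|force|gap"
python3 -m jog '[[0,0,0,0,0,0,55],[0,0,0,0,0,0,55],[0,0,0,0,0,0,55],[0,0,0,0,0,0,55]]' 60| grep -E "pos|gripper|force|gap"
python3 -m jog '[[0,0,-0.2,0,0,0,55],[0,0,-0.3,0,0,0,55],[0,0,-0.6,0,0,0,55],[0,0,-0.9,0,0,0,55],[0,0,-1,0,0,0,55],[0,0,-1,0,0,0,55],[0,0,-1,0,0,0,55],[0,0,-1,0,0,0,55],[0,0,-0.7,0,0,0,55],[0,0,0,0,0,0,55]]' | grep -E "pos|gripper|force|gap"
python3 -m jog '[[0,0,0,0,0,0,61],[0,0,0,0,0,0,61.5],[0,0,0,0,0,0,62],[0,0,0,0,0,0,62.5],[0,0,0,0,0,0,63],[0,0,0,0,0,0,63.2],[0,0,0,0,0,0,63.2],[0,0,0,0,0,0,63.2],[0,0,0,0,0,0,63.2],[0,0,0,0,0,0,63.2]]' 20| grep -E "gripper|force|gap"
```

```text
position: [0.6249, 0.3932, 0.0232]
ft_force: [0.3, 0.8, 1.1]
finger_gap: 0.799
gripper_force: 0.0
position: [0.6251, 0.3934, 0.0243]
ft_force: [-2.0, -1.2, 5.1]
finger_gap: 0.709
gripper_force: 63.3
position: [0.6254, 0.3938, 0.1936]
ft_force: [0.1, 0.1, -2.2]
finger_gap: 0.712
gripper_force: 65.5
ft_force: [0.9, -0.4, -3.3]
finger_gap: 0.742
gripper_force: 13.7
```

```bash
python3 -m jog '[[0,0,0,0,0,0,63.4],[0,0,0,0,0,0,63.4],[0,0,0,0,0,0,63.4],[0,0,0,0,0,0,63.4],[0,0,0,0,0,0,63.4],[0,0,0,0,0,0,63.4],[0,0,0,0,0,0,63.4]]' 20| grep -E "gripper|force|gap"
python3 - <<'E'
from h import *
a=snap("scene");b=snap("side");print(robot.read_state()["torque"]);plan()
p=robot.read_state()["position"]; r=findp([a,b],"orange",p-[0,0,.09],18); print("blade rel",None if r is None else r-p); print("bar rel",findbar([a,b],p-[0,0,.011])-p)
E
```

```text
ft_force: [0.1, 0.3, -2.4]
finger_gap: 0.742
gripper_force: 10.3
[-0.00017341  0.01963102  0.02915517]
t 74.6 p [0.6245 0.3929 0.1898] yaw -177.8 tilt [-0.  0. -1.] j [-0.15  0.82 -0.89  1.31  0.63  1.3   0.57] gap 63.5
blade rel [-0.00486296  0.01112069 -0.07712351]
bar rel [ 0.01759737 -0.0110462  -0.03354436]
```

```bash
python3 -m jog '[[0,0,0,0,0,0,55],[0,0,0,0,0,0,55],[0,0,-0.3,0,0,0.5,55],[0,0,-0.5,0,0,1,55],[0,0,-0.5,0,0,1,55],[0,0,-0.5,0,0,1,55],[0,0,-0.5,0,0,1,55],[0,0,-0.5,0,0,1,55],[0,0,-0.5,0,0,1,55],[0,0,-0.5,0,0,1,55]]' 60 | grep -E "gap|gripper|force"
python3 -m jog '[[0,0,-0.5,0,0,1,55],[0,0,-0.5,0,0,1,55],[0,0,-0.5,0,0,1,55],[0,0,-0.5,0,0,1,55],[0,0,-0.5,0,0,1,55],[0,0,-0.5,0,0,0.87,55],[0,0,-0.5,0,0,0,55],[0,0,-0.3,0,0,0,55],[0,0,0,0,0,0,55]]' | grep -E "gap|gripper|force"
python3 - <<'E'
from h import *
plan([.5877,-.2279,.36],102); print(robot.read_state()["torque"])
E
```

```text
ft_force: [0.0, -0.5, -3.5]
finger_gap: 0.705
gripper_force: 65.5
ft_force: [-1.1, 0.4, -2.7]
finger_gap: 0.705
gripper_force: 65.5
turn units total [ 0.02 -0.01  0.02] shift below is after the turn
t 76.5 p [0.6246 0.3933 0.3811] yaw 102.1 tilt [ 0.  0. -1.] j [-0.3   0.63 -0.64  1.04  0.36  1.57 -0.63] gap 60.2
shift units total [-24.    -6.61   0.84]
[0.0349532  0.04451011 0.01422641]
```

```bash
python3 -m jog '[[-0.5,-0.15,0,0,0,0,55],[-0.95,-0.26,0,0,0,0,55],[-0.95,-0.26,0,0,0,0,55],[-0.95,-0.26,0,0,0,0,55],[-0.95,-0.26,0,0,0,0,55],[-0.95,-0.26,0,0,0,0,55],[-0.95,-0.26,0,0,0,0,55],[-0.95,-0.26,0,0,0,0,55],[-0.95,-0.26,0,0,0,0,55],[-0.95,-0.26,0,0,0,0,55]]' >/dev/null
python3 -m jog '[[-0.95,-0.26,0,0,0,0,55],[-0.95,-0.26,0,0,0,0,55],[-0.95,-0.26,0,0,0,0,55],[-0.95,-0.26,0,0,0,0,55],[-0.95,-0.26,0,0,0,0,55],[-0.95,-0.26,0,0,0,0,55],[-0.95,-0.26,0,0,0,0,55],[-0.95,-0.26,0,0,0,0,55],[-0.95,-0.26,0,0,0,0,55],[-0.95,-0.26,0,0,0,0,55]]' >/dev/null
python3 -m jog '[[-0.95,-0.26,0,0,0,0,55],[-0.95,-0.26,0,0,0,0,55],[-0.95,-0.26,0,0,0,0,55],[-0.95,-0.26,0,0,0,0,55],[-0.95,-0.26,0,0,0,0,55],[-0.7,-0.22,0,0,0,0,55],[0,0,0,0,0,0,55],[0,0,0,0,0,0,55],[0,0,0,0,0,0,55]]' |grep -E "gap|gripper|force"
python3 - <<'E'
from h import *
a=snap("scene");b=snap("side");w=snap("wrist");print(robot.read_state()["torque"])
plan([.5877,-.2279,.36],102); p=robot.read_state()["position"]
r=findp([a,b],"orange",p-[0,0,.095],14); print("blade rel",None if r is None else r-p); print("bar rel",findbar([a,b],p-[0,0,.011])-p)
rackyaw(w)
E
```

```text
ft_force: [0.2, -0.4, -2.8]
finger_gap: 0.708
gripper_force: 65.7
[-0.00327371  0.02181016 -0.03229219]
turn units total [ 0.   -0.    0.01] shift below is after the turn
t 79.55 p [ 0.5876 -0.2272  0.38  ] yaw 102.08 tilt [ 0.  0. -1.] j [ 0.67  0.4  -0.55  1.37  0.21  1.43  0.34] gap 60.3
shift units total [-0.03 -0.    0.8 ]
blade rel [-0.00917698 -0.00596036 -0.11094136]
bar rel [ 0.00063796 -0.00411727 -0.01475625]
rack yaw(width mm) [(np.float64(102.3), 20), (np.float64(102.1), 21), (np.float64(101.9), 19), (np.float64(101.9), 20)]
```

```bash
python3 -m jog '[[0.06,0,0.7,0,0,0,55],[0,0,0.7,0,0,0,55],[0,0,0.7,0,0,0,55],[0,0,0.6,0,0,0,55],[0,0,0,0,0,0,55]]' | grep -E "pos|gripper|force"
python3 -m jog '[[0,0,0.3,0,0,0,55],[0,0,0.3,0,0,0,55],[0,0,0.3,0,0,0,55],[0,0,0.3,0,0,0,55],[0,0,0,0,0,0,55]]' | grep -E "pos|gripper|force"
```

```text
position: [0.5862, -0.2264, 0.31]
ft_force: [0.6, 0.5, -3.0]
gripper_force: 65.8
position: [0.5865, -0.2269, 0.281]
ft_force: [0.1, 0.1, -2.7]
gripper_force: 65.8
```

```bash
python3 -m jog '[[0,0,0.5,0,0,0,55],[0,0,0.5,0,0,0,55],[0,0,0.5,0,0,0,55],[0,0,0.5,0,0,0,55],[0,0,0,0,0,0,55]]' | grep -E "pos|gripper|force"
python3 -m jog '[[0,0,0.5,0,0,0,55],[0,0,0.5,0,0,0,55],[0,0,0.3,0,0,0,55],[0,0,0.25,0,0,0,55],[0,0,0,0,0,0,55],[0,0,0,0,0,0,55]]' | grep -E "pos|gripper|force"
```

```text
position: [0.5859, -0.2268, 0.2296]
ft_force: [-0.1, -0.8, -2.8]
gripper_force: 65.9
position: [0.5872, -0.2269, 0.1937]
ft_force: [0.4, -0.1, -3.4]
gripper_force: 65.9
```

```bash
python3 -m jog '[[0,0,0.2,0,0,0,55],[0,0,0.14,0,0,0,55],[0,0,0,0,0,0,55],[0,0,0,0,0,0,55]]' | grep -E "pos|gripper|force"
```

```text
position: [0.5875, -0.2271, 0.1861]
ft_force: [-0.6, -0.3, 3.9]
gripper_force: 66.4
```

```bash
python3 -m jog '[[0,0,0,0,0,0,62],[0,0,0,0,0,0,64],[0,0,0,0,0,0,67],[0,0,0,0,0,0,72],[0,0,0,0,0,0,78],[0,0,0,0,0,0,80],[0,0,-0.5,0,0,0,80],[0,0,-1,0,0,0,82],[0,0,-1,0,0,0,82],[0,0,-1,0,0,0,82]]' | grep -E "pos|gripper|force|gap"
python3 -m jog '[[0,0,-1,0,0,0,85],[0,0,-1,0,0,0,85],[0,0,-0.5,0,0,0,85],[0,0,0,0,0,0,85],[0,0,0,0,0,0,85]]' | grep -E "pos|force"
python3 - <<'E'
from h import *
w=snap("wrist","w24.png");rackyaw(w); a=snap("scene"); b=snap("side")
u=np.array([-.2079,.9781]); A=np.array([.5958,-.266])
for k,col in((-.097,"green"),(-.039,"yellow"),(.039,"orange")):
    P=A+k*u; print(col,"bar",locs(102,findbar([a,b],[*P,.172])),locs(102,findbar([a,w],[*P,.172])))
p,d=paddle(b,[.440,.297]); plan([*p,.18],d+180)
E
```

```text
position: [0.5872, -0.2268, 0.2745]
ft_force: [-0.0, 0.2, -0.6]
finger_gap: 0.958
gripper_force: 0.0
position: [0.5868, -0.2269, 0.3344]
ft_force: [0.7, -0.4, -1.3]
gripper_force: 0.0
rack yaw(width mm) [(np.float64(102.1), 20), (np.float64(102.1), 20), (np.float64(101.9), 19), (np.float64(101.7), 20)]
green bar [-0.1004  0.0021  0.1713] [-0.1013  0.0023  0.1728]
yellow bar [-0.0412 -0.0122  0.1649] [-0.0421 -0.0003  0.1726]
orange bar [0.0375 0.001  0.1716] [ 0.0377 -0.0005  0.1707]
bar [0.4403 0.2969] size [25.1 56.2] blade dir -15.6
turn units total [-1.00e-02 -2.00e-02 -1.04e+01] shift below is after the turn
t 83.7 p [ 0.5865 -0.2269  0.3335] yaw 101.98 tilt [ 0.  0. -1.] j [ 0.67  0.42 -0.55  1.45  0.22  1.33  0.32] gap 85.2
shift units total [11.27 18.6   6.14]
```

Orange is seated in bay 3. Next is blue.

```bash
python3 -m jog '[[0.98,-0.06,0,0,0,0,85],[0.98,-0.06,0,0,0,0,85],[0.98,-0.06,0,0,0,0,85],[0.98,-0.06,0,0,0,0,85],[0.98,-0.06,0,0,0,0,85],[0.98,-0.06,0,0,0,0,85],[0.98,-0.06,0,0,0,0,85],[0.98,-0.06,0,0,0,0,85],[0.98,-0.06,0,0,0,0,85],[0.98,-0.06,0,0,0,0,85]]' >/dev/null
python3 -m jog '[[0.98,-0.06,0,0,0,0,85],[0.98,-0.06,0,0,0,0,85],[0.98,-0.06,0,0,0,0,85],[0.98,-0.06,0,0,0,0,85],[0.98,-0.06,0,0,0,0,85],[0.98,-0.06,0,0,0,0,85],[0.98,-0.06,0,0,0,0,85],[0.98,-0.06,0,0,0,0,85],[0.98,-0.06,0,0,0,0,85],[0.98,-0.06,0,0,0,0,85]]' >/dev/null
python3 -m jog '[[0.98,-0.06,0,0,0,0,85],[0.98,-0.06,0,0,0,-0.4,85],[0,0,0.6,0,0,-1,85],[0,0,0.6,0,0,-1,85],[0,0,0.6,0,0,-1,85],[0,0,0.6,0,0,-1,85],[0,0,0.6,0,0,-1,85],[0,0,0.6,0,0,-1,85],[0,0,0.6,0,0,-1,85],[0,0,0.6,0,0,-1,85]]' >/dev/null
python3 -m jog '[[0,0,0.6,0,0,-1,85],[0,0,0.6,0,0,-1,85],[0,0,0,0,0,0,85],[0,0,0,0,0,0,85],[0,0,0,0,0,0,85]]'|grep -E "pos|force"
python3 - <<'E'
from h import *
w=snap("wrist","w25.png"); p,d=paddle(w,[.440,.297]); plan([*p,.0225],d+180); print(p,d)
E
```

```text
position: [0.4431, 0.2937, 0.1856]
ft_force: [0.5, -0.6, 1.2]
gripper_force: 0.0
bar [0.441  0.2971] size [23.3 58.8] blade dir -14.1
turn units total [ 0.01  0.01 -0.27] shift below is after the turn
t 87.25 p [0.4432 0.2938 0.1857] yaw 164.27 tilt [ 0.  0. -1.] j [ 0.06  0.51 -0.98  1.86  0.49  1.04  0.18] gap 85.0
shift units total [0.12 0.1  6.53]
[0.44098239 0.29706027] -14.132843017578121
```

```bash
python3 -m jog '[[0.12,0.1,0.8,0,0,-0.27,78],[0,0,1,0,0,0,78],[0,0,1,0,0,0,78],[0,0,1,0,0,0,78],[0,0,1,0,0,0,76],[0,0,0.98,0,0,0,76],[0,0,0.4,0,0,0,74],[0,0,0.32,0,0,0,70],[0,0,0,0,0,0,70],[0,0,0,0,0,0,68]]' 60| grep -E "pos|gripper|force|gap"
python3 -m jog '[[0,0,0,0,0,0,55],[0,0,0,0,0,0,55],[0,0,0,0,0,0,55],[0,0,0,0,0,0,55]]' 60| grep -E "pos|gripper|force|gap"
python3 -m jog '[[0,0,-0.2,0,0,0,55],[0,0,-0.3,0,0,0,55],[0,0,-0.6,0,0,0,55],[0,0,-0.9,0,0,0,55],[0,0,-1,0,0,0,55],[0,0,-1,0,0,0,55],[0,0,-1,0,0,0,55],[0,0,-1,0,0,0,55],[0,0,-0.7,0,0,0,55],[0,0,0,0,0,0,55]]' | grep -E "pos|gripper|force|gap"
python3 -m jog '[[0,0,0,0,0,0,61],[0,0,0,0,0,0,61.5],[0,0,0,0,0,0,62],[0,0,0,0,0,0,62.5],[0,0,0,0,0,0,63],[0,0,0,0,0,0,63.2],[0,0,0,0,0,0,63.2],[0,0,0,0,0,0,63.2],[0,0,0,0,0,0,63.2],[0,0,0,0,0,0,63.2]]' 20| grep -E "gripper|force|gap"
```

```text
position: [0.4412, 0.2971, 0.0234]
ft_force: [0.6, 0.2, 0.2]
finger_gap: 0.794
gripper_force: 0.0
position: [0.4413, 0.2972, 0.0244]
ft_force: [-2.2, -1.1, 9.5]
finger_gap: 0.707
gripper_force: 62.3
position: [0.4413, 0.2976, 0.193]
ft_force: [0.3, 0.1, -2.5]
finger_gap: 0.713
gripper_force: 65.4
ft_force: [-0.2, 0.5, -2.8]
finger_gap: 0.742
gripper_force: 13.3
```

```bash
python3 -m jog '[[0,0,0,0,0,0,63.4],[0,0,0,0,0,0,63.4],[0,0,0,0,0,0,63.4],[0,0,0,0,0,0,63.4],[0,0,0,0,0,0,63.4],[0,0,0,0,0,0,63.4],[0,0,0,0,0,0,63.4],[0,0,0,0,0,0,63.4],[0,0,0,0,0,0,63.4],[0,0,0,0,0,0,63.4]]' 20| grep -E "gripper|force|gap"
python3 - <<'E'
from h import *
a=snap("scene");b=snap("side");print(robot.read_state()["torque"]);plan()
p=robot.read_state()["position"]; r=findp([a,b],"blue",p-[0,0,.09],18); print("blade rel",None if r is None else r-p)
E
python3 -m jog '[[0,0,0,0,0,0,55],[0,0,0,0,0,0,55],[0,0,-0.3,0,0,0.65,55],[0,0,-0.6,0,0,1,55],[0,0,-0.6,0,0,1,55],[0,0,-0.6,0,0,1,55],[0,0,-0.6,0,0,1,55],[0,0,-0.6,0,0,1,55],[0,0,-0.6,0,0,1,55],[0,0,-0.6,0,0,1,55]]' 60 | grep -E "gap|gripper|force"
python3 -m jog '[[0,0,-0.6,0,0,1,55],[0,0,-0.6,0,0,1,55],[0,0,-0.6,0,0,1,55],[0,0,-0.6,0,0,0,55],[0,0,-0.4,0,0,0,55],[0,0,-0.2,0,0,0,55],[0,0,0,0,0,0,55]]' | grep -E "gap|gripper|force"
python3 - <<'E'
from h import *
plan([.5958-.097*.2079,-.266+.097*.9781,.36],102); print(robot.read_state()["torque"])
E
```

```text
ft_force: [0.4, -0.8, -2.0]
finger_gap: 0.74
gripper_force: 9.8
[-0.04907647  0.00162567 -0.08285449]
t 91.75 p [0.4408 0.2967 0.19  ] yaw 166.0 tilt [ 0. -0. -1.] j [ 0.06  0.51 -0.99  1.85  0.49  1.05  0.2 ] gap 63.6
blade rel [-0.00937687  0.00332427 -0.10018682]
ft_force: [0.0, -0.4, -2.1]
finger_gap: 0.706
gripper_force: 65.5
ft_force: [0.1, 0.6, -2.5]
finger_gap: 0.707
gripper_force: 65.5
turn units total [ 0.01 -0.    0.02] shift below is after the turn
t 93.45 p [0.4408 0.2968 0.3778] yaw 102.11 tilt [ 0.  0. -1.] j [-0.02  0.26 -0.82  1.6   0.2   1.36 -0.65] gap 60.4
shift units total [-19.43   1.38   0.71]
[-0.01868117  0.03058267  0.04914951]
```

```bash
python3 -m jog '[[-0.5,0.06,0,0,0,0,55],[-0.95,0.07,0,0,0,0,55],[-0.95,0.07,0,0,0,0,55],[-0.95,0.07,0,0,0,0,55],[-0.95,0.07,0,0,0,0,55],[-0.95,0.07,0,0,0,0,55],[-0.95,0.07,0,0,0,0,55],[-0.95,0.07,0,0,0,0,55],[-0.95,0.07,0,0,0,0,55],[-0.95,0.07,0,0,0,0,55]]' >/dev/null
python3 -m jog '[[-0.95,0.07,0,0,0,0,55],[-0.95,0.07,0,0,0,0,55],[-0.95,0.07,0,0,0,0,55],[-0.95,0.07,0,0,0,0,55],[-0.95,0.07,0,0,0,0,55],[-0.95,0.07,0,0,0,0,55],[-0.95,0.07,0,0,0,0,55],[-0.95,0.07,0,0,0,0,55],[-0.95,0.06,0,0,0,0,55],[-0.95,0.06,0,0,0,0,55]]' >/dev/null
python3 -m jog '[[-0.88,0,0,0,0,0,55],[0,0,0,0,0,0,55],[0,0,0,0,0,0,55],[0,0,0,0,0,0,55]]' |grep -E "gap|gripper|force"
python3 - <<'E'
from h import *
a=snap("scene");b=snap("side");w=snap("wrist");print(robot.read_state()["torque"])
plan([.5958-.097*.2079,-.266+.097*.9781,.36],102); p=robot.read_state()["position"]
r=findp([a,b],"blue",p-[0,0,.09],16); print("blade rel",None if r is None else r-p); print("bar rel",findbar([a,b],p-[0,0,.011])-p)
rackyaw(w)
E
```

```text
ft_force: [-0.1, 0.9, -2.4]
finger_gap: 0.708
gripper_force: 65.5
[ 0.02660927 -0.00971383 -0.01122752]
turn units total [0.   0.   0.03] shift below is after the turn
t 96.0 p [ 0.5759 -0.1702  0.3776] yaw 102.18 tilt [ 0.  0. -1.] j [ 0.61  0.35 -0.56  1.45  0.19  1.4   0.26] gap 60.5
shift units total [-0.03 -0.02  0.71]
blade rel [-0.01509438  0.00945064 -0.10444222]
bar rel [-0.00138514 -0.00118904 -0.0144293 ]
rack yaw(width mm) [(np.float64(102.0), 21), (np.float64(101.8), 20), (np.float64(102.0), 21), (np.float64(101.8), 20)]
```

```bash
python3 -m jog '[[-0.03,0,0.7,0,0,0,55],[0,0,0.7,0,0,0,55],[0,0,0.7,0,0,0,55],[0,0,0.6,0,0,0,55],[0,0,0,0,0,0,55]]' | grep -E "pos|gripper|force"
python3 -m jog '[[0,0,0.25,0,0,0,55],[0,0,0.25,0,0,0,55],[0,0,0.25,0,0,0,55],[0,0,0.25,0,0,0,55],[0,0,0,0,0,0,55]]' | grep -E "pos|gripper|force"
```

```text
position: [0.5751, -0.1712, 0.3081]
ft_force: [-0.0, 0.8, -2.8]
gripper_force: 65.7
position: [0.5757, -0.1719, 0.284]
ft_force: [0.3, -1.5, -2.3]
gripper_force: 65.6
```

```bash
python3 -m jog '[[0,0,0.3,0,0,0,55],[0,0,0.3,0,0,0,55],[0,0,0,0,0,0,55]]' | grep -E "pos|gripper|force"
python3 -m jog '[[0,0,0.5,0,0,0,55],[0,0,0.5,0,0,0,55],[0,0,0.5,0,0,0,55],[0,0,0,0,0,0,55]]' | grep -E "pos|gripper|force"
```

```text
position: [0.5755, -0.1718, 0.2686]
ft_force: [-0.1, 0.3, -2.3]
gripper_force: 65.7
position: [0.5749, -0.1717, 0.2299]
ft_force: [-0.4, -1.1, -3.0]
gripper_force: 65.7
```

```bash
python3 -m jog '[[0,0,0.5,0,0,0,55],[0,0,0.5,0,0,0,55],[0,0,0.4,0,0,0,55],[0,0,0,0,0,0,55],[0,0,0,0,0,0,55]]' | grep -E "pos|gripper|force"
```

```text
position: [0.5761, -0.1717, 0.1973]
ft_force: [0.8, 0.6, -3.1]
gripper_force: 65.7
```

```bash
python3 -m jog '[[0,0,0.25,0,0,0,55],[0,0,0.2,0,0,0,55],[0,0,0,0,0,0,55],[0,0,0,0,0,0,55]]' | grep -E "pos|gripper|force"
python3 -m jog '[[0,0,0,0,0,0,62],[0,0,0,0,0,0,64],[0,0,0,0,0,0,67],[0,0,0,0,0,0,72],[0,0,0,0,0,0,78],[0,0,0,0,0,0,80],[0,0,-0.5,0,0,0,80],[0,0,-1,0,0,0,82],[0,0,-1,0,0,0,82],[0,0,-1,0,0,0,82]]' | grep -E "pos|gripper|force|gap"
python3 -m jog '[[-0.8,0,-1,0,0,0,85],[-1,0,-1,0,0,0,85],[-1,0,-0.3,0,0,0,85],[-1,0,0,0,0,0,85],[0,0,0,0,0,0,85],[0,0,0,0,0,0,85]]' | grep -E "pos|force"
python3 - <<'E'
from h import *
w=snap("wrist","w26.png");rackyaw(w); a=snap("scene","s26.png"); b=snap("side","e26.png")
u=np.array([-.2079,.9781]); A=np.array([.5958,-.266])
for k,col in((-.097,"green"),(-.039,"yellow"),(.039,"orange"),(.097,"blue")):
    P=A+k*u; print(col,"bar",locs(102,findbar([a,w],[*P,.172])))
plan([*A,.2095],102)
E
```

```text
position: [0.5766, -0.1719, 0.1868]
ft_force: [0.9, -0.6, 0.8]
gripper_force: 65.9
position: [0.5763, -0.1717, 0.2758]
ft_force: [0.5, -0.0, 0.4]
finger_gap: 0.961
gripper_force: 0.0
position: [0.596, -0.2648, 0.3317]
ft_force: [-0.3, 1.0, 0.4]
gripper_force: 0.0
rack yaw(width mm) [(np.float64(101.7), 20), (np.float64(101.7), 20), (np.float64(102.0), 19), (np.float64(101.8), 20)]
green bar [-0.1016  0.0018  0.1722]
yellow bar [-0.0419 -0.0007  0.1727]
orange bar [ 3.690e-02 -1.000e-04  1.709e-01]
blue bar [ 9.90e-02 -1.00e-04  1.69e-01]
turn units total [ 0.   -0.    0.03] shift below is after the turn
t 100.35 p [ 0.5962 -0.2633  0.3317] yaw 102.2 tilt [ 0.  0. -1.] j [ 0.69  0.46 -0.52  1.39  0.23  1.35  0.38] gap 84.9
shift units total [-0.1  -0.04  4.89]
```

All four bars lie at rail height in their bays. Last, I'll trim the rack's remaining 2° gently by the tab.

```bash
python3 -m jog '[[-0.1,-0.04,0.5,0,0,0.05,85],[0,0,0.8,0,0,0,85],[0,0,0.8,0,0,0,85],[0,0,0.8,0,0,0,85],[0,0,0.8,0,0,0,85],[0,0,0.7,0,0,0,85],[0,0,0.35,0,0,0,70],[0,0,0,0,0,0,50],[0,0,0,0,0,0,38],[0,0,0,0,0,0,33]]' 40| grep -E "pos|gripper|force|gap"
python3 -m jog '[[0,0,0,0,0,0,25],[0,0,0,0,0,0,25],[0,0,0,0,0,0.08,25],[0,0,0,0,0,0.08,25],[0,0,0,0,0,0.08,25],[0,0,0,0,0,0.08,25],[0,0,0,0,0,0,25],[0,0,0,0,0,0,25],[0,0,0,0,0,0,33],[0,0,0,0,0,0,40]]' | grep -E "pos|gripper|force|gap"
python3 -m jog '[[0,0,0,0,0,0,60],[0,0,0,0,0,0,85],[0,0,0,0,0,0,85],[0,0,-0.6,0,0,0,85],[0,0,-1,0,0,0,85],[0,0,-1,0,0,0,85],[0,0,-1,0,0,0,85],[0,0,-1,0,0,0,85],[0,0,0,0,0,0,85],[0,0,0,0,0,0,85]]' | grep -E "pos|gripper|force|gap"
python3 - <<'E'
from h import *
w=snap("wrist","w27.png");rackyaw(w); plan()
a=snap("scene");b=snap("side")
o=np.zeros((600,800,3),np.uint8); o[:300,:400]=cv2.resize(w["img"],(400,300)); o[:300,400:]=cv2.resize(a["img"][170:350,40:280],(400,300)); o[300:,:400]=cv2.resize(b["img"][100:265,220:440],(400,300)); o[300:,400:]=cv2.resize(b["img"],(400,300)); cv2.imwrite("pics/m27.png",o)
E
```

```text
position: [0.5962, -0.2674, 0.2136]
ft_force: [-0.4, 0.2, -0.0]
finger_gap: 0.387
gripper_force: 0.0
position: [0.5952, -0.2675, 0.2122]
ft_force: [-0.2, -0.3, -0.4]
finger_gap: 0.473
gripper_force: 0.0
position: [0.5959, -0.2673, 0.329]
ft_force: [-0.6, -0.1, -0.8]
finger_gap: 0.997
gripper_force: 0.0
rack yaw(width mm) [(np.float64(100.1), 20), (np.float64(99.8), 19), (np.float64(99.9), 19), (np.float64(99.8), 21)]
t 103.4 p [ 0.5955 -0.2673  0.3278] yaw 99.88 tilt [ 0. -0. -1.] j [ 0.69  0.46 -0.51  1.4   0.22  1.34  0.34] gap 85.2
```

View pics/m27.png

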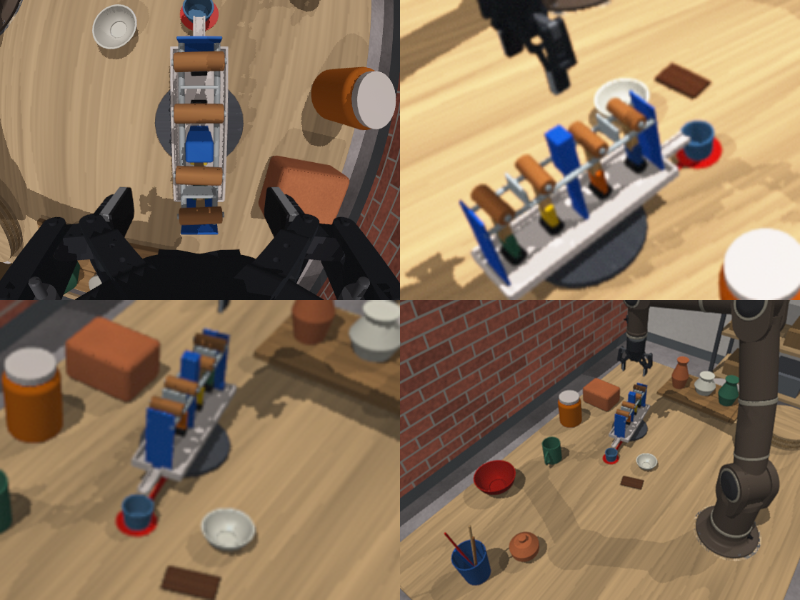

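All four paddles hang straight in their bays and the rack is at 99.9°. I'll check the cup's centring from nearer.

```bash
python3 -m jog '[[1,0,0,0,0,0,85],[1,0,0,0,0,0,85],[1,0,0,0,0,0,85],[1,0,0,0,0,0,85],[1,0,0,0,0,0,85],[1,0,0,0,0,0,85],[1,0,0,0,0,0,85],[1,0,0,0,0,0,85],[0,0,0,0,0,0,85],[0,0,0,0,0,0,85]]' | grep pos
python3 - <<'E'
from h import *
w=snap("wrist"); im=w["img"].astype(int)
cv2.imwrite("pics/cup.png",cv2.resize(w["img"][100:310,140:420],(560,420),interpolation=cv2.INTER_CUBIC))
t=np.linspace(0,6.28,40)
for n,z,r in(("rim",.042,.028),("spot",0,.037)):
    q=proj(w,np.c_[.559+r*np.cos(t),-.0542+r*np.sin(t),0*t+z]); print(n,np.round([(q[:,0].min()-140)*2,(q[:,0].max()-140)*2,(q[:,1].min()-100)*2,(q[:,1].max()-100)*2]))
E
```

```text
position: [0.5611, -0.0702, 0.3271]
rim [234. 324.  85. 174.]
spot [225. 332.  69. 175.]
```

View pics/cup.png

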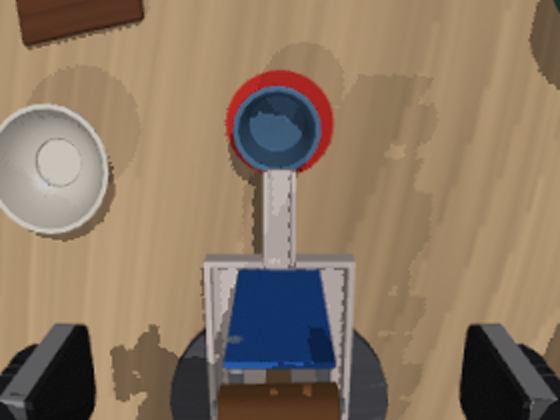

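The cup rim spans 232–321 × 85–172 px and I expected 234–324 × 85–174, so it is centred to about 1 mm under the spout. Handing in.

```bash
python3 -c "
from plant import robot
print(robot.hand_in())"
```

```text
the job is handed in; nothing more can be done
None
```

The job is handed in: the rack points at the red spot (within about 0.2°), all four paddles hang in its bays, and the cup stands about 1 mm off the spot's centre; while hanging the green paddle I hit the rack at 88 N and knocked it about 12° off, so I turned it back by the tab with paddles already on it, though it was first aligned while empty.

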